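Take the ball-ended arm out of its curved track and stow it

ROBOT

A 6-joint arm with a two-finger parallel gripper is mounted at the origin on a cart in front of the work surface, level with it; the furniture and walls round the work are solid. World frame = base frame: x ahead of the robot, y to its left, z up, the work surface at z = 0. Lengths are in m, angles in rad, forces in N, time in s.
With the tool pointing down it reaches from about 0.35 to 0.975 m from the base axis. Payload 4.9 kg.
Tool frame: the origin (TCP) lies at the very end of the fingers, on their centre line; the grasp point (between the pads) lies behind it (manip.grip_depth is the z of the grasp point in the tool frame, in m); z points along the fingers, y is the direction in which the jaws open and shut (so a half turn about z gives the same grasp; the last joint's range is limited). The gripper opens to 85 mm and grips with 20 to 120 N. Pads are 22 mm wide; open, the fingers measure 114 mm over their backs; the gripper's body (76 mm by 85 mm) begins 54 mm behind the grasp point. The pads swing forward as they close: fully open they stand 13 mm farther back than shut.
Start: joints at [1.021, 0.053, 1.613, -0, 1.476, -0.119], TCP at [0.261, 0.568, 0.231] pointing down, gripper open.
Joint ranges: [-3.01, 3.01], [-1.01, 2.22], [0.06, 2.58], [-1.02, 4.17], [0.09, 2.62], [-3.14, 3.14]. Speed limits (rad/s): [2.57, 2.57, 3.14, 3.14, 3.14, 3.14].

INTERFACE

Orientations are given as a unit quaternion [w, x, y, z].
In Python, from plant import state, optics, manip, silhouettes, place_of gives the robot as it stands. The module is installed in compiled form; this text tells all that it offers.
- The arm moves only by the tool jog_arm, never from a script. Its argument "increments" is a list of rows, each an object with "slide": the shift along the tool's x, y, z in mm, a list of three; "rotation": the turn, a rotation vector about the tool's x, y, z in degrees, a list of three. A call has 1 to 20 rows; each row shifts and turns the commanded pose from where the row before left it, along the tool's axes as they then stand; what a row does not reach is not made up. A row lasts 1/12 s, in which the tool goes at most 41.7 mm and 7.16 degrees, less where a joint would pass 70% of its speed; a pose out of reach is approached as far as the arm can. A call with a gripper value outside its range is refused whole. "fingers" is the opening, from 0 (shut) to 1 (fully open), set as the call begins (left out, the last holds). The fingers move at their own pace and stop on an object; the grip force is fixed at half the most. Time passes only in rows, so rows that do not move let the fingers close. It gives the time, the measured TCP pose, the force and the opening at its end, in the units of the state.
- state(): the state, without advancing time (a new reading comes with each control period).
- optics.grab_frame(name): name is "scene" or "side" or "wrist"; returns a dict with "frame" (480x640x3 uint8, blue, green, red), "camera_matrix" (3x3 intrinsics, pixels), "distortion" ([k1, k2, p1, p2, k3] as OpenCV has them; the pictures are not rectified), "R" (3x3) and "t" (3): a world point X has camera coordinates R X + t. Camera axes: x right, y down, z forward; pixel columns grow to the right and rows downward; lengths in m; the calibration is good to about 2 mm. A picture is of the moment at which its call begins. There is no depth.
- manip.job_done(): hands the job in, once; it reports no verdict.
Trained networks look in the newest picture that a camera, given by its name, has taken for a name from the list of things; names that differ only in an ending like _2 or _b are one class to them, and where a whole thing is asked for, a point or a joint stands for the part that bears it (a point fixed in the world has none). Each returns a list of dicts, best first, with "score" (0 to 1); they miss things now and then, are a little off and sometimes report something else, mostly with a low value. They report only what shows in the picture. A call takes as long as a camera call. They do not tell look-alikes from the thing itself.
- silhouettes(thing, camera): "mask" (480x640 bool, what is visible of it) and "bbox" ([left, top, right, bottom] in pixels, round what is visible of it).
- place_of(thing, camera): "uv" ([column, row] in pixels: a listed point, or the origin of a listed thing).
The state is a dict: "time": time; "joint_pos": joint angles; "joint_vel": joint speeds; "joint_efforts": joint torques, N m; "tool_pos": TCP position; "tool_rot": TCP orientation; "contact_force": force on the tool from outside, world axes, zero at the start; "ft_torque": the same for the moment, N m; "gripper_width": opening from 0.0 (shut) to 1.0 (fully open).
Only numpy, scipy, OpenCV 4.12 (cv2) and the standard library are available. Lean on these libraries where they do the work, as an engineer would, in place of code of your own. Each camera call takes 0.05 s, during which the arm holds its last target.

TASK

Free the ball-ended arm from the hooded curved track: by its black handle, push it round the bend until the ball is in the open exit gap, then lift it straight up out of the gap. Set it down gently on the clear bench and let go, then take it again by its steel neck and lower it without dropping it into the grey trough, its handle fully down on the trough floor and its ball overhanging the open end. Leave the screwdriver, solder reel and pale lid where they lie.

Things in the scene. Friction and masses are not known exactly. Their poses are not given: they have to be found in the camera images.
- track: Fixed bare-metal hooded track, C-shaped in section, 260 mm long over all: a straight run (own y = 90 to 0 mm at own x = 0), then a bend away from the robot. Floor 2.5 mm thick, rear wall, and on the handle side a sill 13 mm high, 18 to 28 mm outward of the centre line. Origin: on the bench where straight meets bend, on the centre line; y along the straight, x away from the handle side, z up.
- bend_start (a point): Where the straight meets the bend, on the track's centre line, 21 mm above the bench. A sheet hood at 42 to 46 mm height covers the track and reaches 50 mm outward (to the handle side), from the start of the straight to bend angle 0.70 rad, so that the ball cannot be lifted there. The ball has 2 mm play to each side.
- bend_centre (a point): Centre of the bend, own (110, 0) mm of the track, 21 mm above the bench. At bend angle a (0 at bend_start) the ball's centre lies at the track's own x = 110 - 110 cos a, y = -110 sin a mm; the handle should point straight away from this centre, within about 20 deg.
- exit_gap (a point): Point in the middle of the open exit gap, on the centre line at bend angle 0.98 rad, 21 mm above the bench; the ball's centre should be here before lifting. The hood ends at 0.70 rad and a 34 mm high end stop stands at 1.25 rad; the ball comes up freely with its centre at 0.88 to 1.08 rad. Axes as the track's.
- ball_arm: Loose arm, about 0.17 kg, 160 mm long: steel ball, square steel neck, ribbed black handle. Origin straight below the ball's centre at the level of the handle's underside; own -x points from ball to handle, z up. Centre of mass about 70 mm from the ball. It stands stably on the handle's underside. At the start the ball is in the straight run, handle on the bench, toward the robot.
- ball (a point): Centre of the arm's ball, 36 mm in diameter; 21 mm above the level of the handle's underside, so 21 mm above the bench while the arm stands on it.
- neck (a point): Middle of the 12 x 12 mm neck bar, 40 mm from the ball's centre and 62 mm from the handle's centre, at the height of the ball's centre; axes as the arm's. 44 mm of bar are free between ball and handle (18 to 62 mm from the ball's centre).
- handle (a point): Centre of the handle's underside, 102 mm from the ball's centre. The handle is 80 mm long (along own x, 62 to 142 mm from the ball's centre), 22 mm wide and 34 mm high.
- trough: Fixed grey trough for the handle, 96 x 60 mm, rims 59 mm high. Inside 32 mm wide, 88 mm long, floor 14 mm above the bench; closed at own -y (inner face y = -46 mm), open at own +y (mouth y = +42 mm). No room for fingers inside. Origin: on the bench under its middle. The stowed arm has its -x toward the trough's -y, neck and ball beyond the mouth.
- trough_floor (a point): Point on the trough's floor where the handle's underside centre (point handle) should finally be: own (0, -3, 14) mm; it leaves 3 mm to the closed end. Axes as the trough's.
- screwdriver: Loose screwdriver with blue handle, 171 mm long, lying at the front left; origin under its middle. A bystander.
- solder_spool: Loose grey reel of solder, 60 mm diameter, 34 mm high, standing behind the track; origin under its middle. A bystander.
- flux_lid: Loose pale round screw lid, 51 mm diameter, 9 mm high, lying at the front left; origin under its middle. A bystander.
There are look-alikes about, which are no part of the job. Of the things that look like the trough, the larger one is meant.

How it is judged:
By the outcome, as a careful person would: the job done as asked, in the order asked, and still so for the second after the job is handed in, with the robot touching nothing.
It also fails if it takes over 64 s, if anything falls off the work surface, if the arm or the gripper's body presses on something with over 40 N, if the wrist force passes 120 N, or if a joint passes its speed limit or range.

## Working session

There is one attempt and no reset: what is moved stays moved. The work goes in short steps, Python scripts to look and compute and a tool call to move; the robot and the scene stay as the last step left them, time stands still between calls to the robot, and variables do not carry over. Pictures are saved under pics/ and viewed, and the job is handed in when it is done.

Besides the shell and the picture viewer there is one more tool, called as name(argument=value, ...), one argument or row to a line, values as JSON. jog_arm: Moves the arm, as the interface text tells. Its arguments: {"type":"object","properties":{"increments":{"type":"array","items":{"type":"object","properties":{"slide":{"type":"array","items":{"type":"number"}},"rotation":{"type":"array","items":{"type":"number"}}}}},"fingers":{"type":"number"}},"required":["increments"]}

```bash
mkdir -p pics; python3 - <<'E'
from plant import state, optics, manip
import cv2
s=state(); print({k:s[k] for k in ('time','tool_pos','tool_rot','gripper_width','contact_force')}, manip.grip_depth)
for n in ('scene','side','wrist'):
    f=optics.grab_frame(n); cv2.imwrite(f'pics/{n}0.png',f['frame']); print(n,f['t'],f['R'].tolist(),f['camera_matrix'].tolist(),f['distortion'])
E
```

```text
{'time': 0.0, 'tool_pos': array([0.26067709, 0.56735583, 0.23006121]), 'tool_rot': array([-3.34029443e-04,  2.13749226e-01,  9.76888022e-01, -9.73906896e-04]), 'gripper_width': 0.9988508537796348, 'contact_force': array([ 0.66350125, -0.06346098,  0.37074625])} -0.0187
scene [0.54371869 0.10179544 1.1233075 ] [[-0.9739544080798487, -0.22668239083825578, 0.005282486695071182], [-0.1304842664977367, 0.5412761987140602, -0.8306587343200603], [0.18543642354828507, -0.809713017302741, -0.5567568252227462]] [[522.0798150225037, 0.0, 326.74804493986113], [0.0, 522.0798150225037, 239.69064454368737], [0.0, 0.0, 1.0]] [-0.15443688  0.          0.          0.          0.        ]
side [0.50297885 0.18360387 1.37860577] [[-0.8818366205198918, -0.471475978239919, -0.008635777484864058], [-0.252880319972148, 0.48827963473672226, -0.8352451987722871], [0.39801472143733674, -0.7343659852172382, -0.5498098592014105]] [[590.869089328936, 0.0, 315.4147406079179], [0.0, 590.869089328936, 226.795379078929], [0.0, 0.0, 1.0]] [-0.10513015  0.          0.          0.          0.        ]
wrist [-0.62374023 -0.04145231  0.3804344 ] [[0.41809651351184335, 0.9084000993487537, -0.002136560885591425], [0.8624291220313546, -0.3961971479273568, 0.3150298865924589], [0.2853266809491714, -0.1335555295650655, -0.9490793463463036]] [[426.58652380481294, 0.0, 323.43302732339026], [0.0, 426.58652380481294, 243.83835908750558], [0.0, 0.0, 1.0]] [-0.04233869  0.          0.          0.          0.        ]
```

View pics/scene0.png

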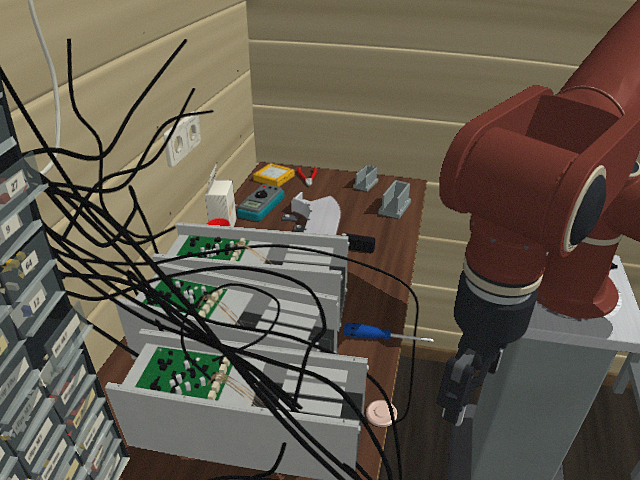

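View pics/side0.png

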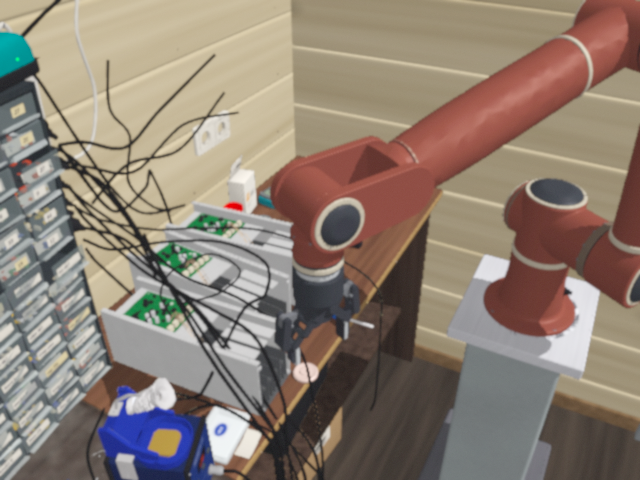

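View pics/wrist0.png

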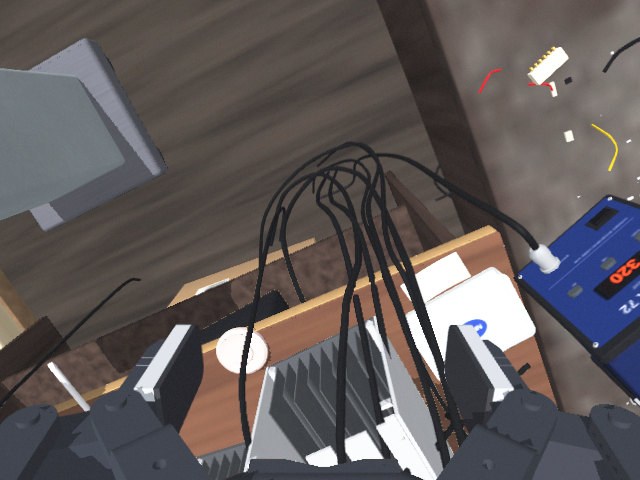

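```bash
cat > h.py <<'E'
import numpy as np, cv2
from plant import state, optics, manip, silhouettes, place_of
from scipy.spatial.transform import Rotation as Rot
def ray(f,uv):
    p=cv2.undistortPoints(np.array([[uv]],float),f['camera_matrix'],f['distortion'])[0,0]
    R=f['R'];C=-R.T@f['t'];d=R.T@np.array([p[0],p[1],1]);return C,d
def onz(f,uv,z):
    C,d=ray(f,uv);return C+d*(z-C[2])/d[2]
def proj(f,X):
    X=np.atleast_2d(np.array(X,float))
    return cv2.projectPoints(X,cv2.Rodrigues(f['R'])[0],f['t'],f['camera_matrix'],f['distortion'])[0][:,0]
def tri(rays):
    A=np.zeros((3,3));b=np.zeros(3)
    for C,d in rays:
        d=d/np.linalg.norm(d);P=np.eye(3)-np.outer(d,d);A+=P;b+=P@C
    return np.linalg.solve(A,b)
def rotm():
    q=state()['tool_rot'];return Rot.from_quat([q[1],q[2],q[3],q[0]]).as_matrix()
E
python3 - <<'E'
from h import *
f=optics.grab_frame('scene')
print('cam',-f['R'].T@f['t'])
for n,uv in dict(troughbig=(395,213),troughsmall=(365,188),track=(325,232),handle=(372,245),lid=(380,413),scr=(390,333),benchR=(427,180),benchBR=(385,430)).items(): print(n,onz(f,uv,0).round(3))
for th,z in [('track',0),('bend_start',.021),('bend_centre',.021),('exit_gap',.021),('ball_arm',0),('ball',.021),('neck',.021),('handle',0),('trough',0),('trough_floor',.014),('solder_spool',0),('flux_lid',0),('screwdriver',0)]:
    for r in place_of(th,'scene')[:3]: print(th,round(r['score'],2),np.round(r['uv'],1),onz(f,r['uv'],z).round(3))
cv2.imwrite('pics/crop1.png',cv2.resize(f['frame'][150:270,250:450],(800,480),interpolation=cv2.INTER_CUBIC))
print(state()['time'])
E
```

```text
cam [0.33453779 0.97770871 0.7070942 ]
troughbig [ 0.423 -0.217  0.   ]
troughsmall [ 0.524 -0.335  0.   ]
track [ 0.582 -0.083  0.   ]
handle [ 0.459 -0.054  0.   ]
lid [0.368 0.429 0.   ]
scr [0.378 0.236 0.   ]
benchR [ 0.353 -0.43   0.   ]
benchBR [0.355 0.461 0.   ]
track 0.85 [319.4 229.6] [ 0.598 -0.091  0.   ]
bend_start 0.95 [320.5 221.6] [ 0.597 -0.095  0.021]
bend_start 0.47 [388.7 344. ] [0.375 0.288 0.021]
bend_centre 0.95 [275.  221.2] [ 0.707 -0.071  0.021]
bend_centre 0.32 [306.6 204. ] [ 0.653 -0.172  0.021]
exit_gap 0.62 [307.6 206.6] [ 0.647 -0.159  0.021]
handle 0.56 [356.4 251. ] [ 0.491 -0.02   0.   ]
trough 0.73 [393.1 205.5] [ 0.433 -0.255  0.   ]
trough_floor 0.79 [365.6 179. ] [ 0.528 -0.364  0.014]
trough_floor 0.67 [396.  201.2] [ 0.426 -0.255  0.014]
flux_lid 0.69 [385.1 413.9] [0.36  0.429 0.   ]
screwdriver 0.81 [389.  341.7] [0.376 0.26  0.   ]
screwdriver 0.25 [275.6 222.9] [ 0.715 -0.095  0.   ]
0.85
```

View pics/crop1.png

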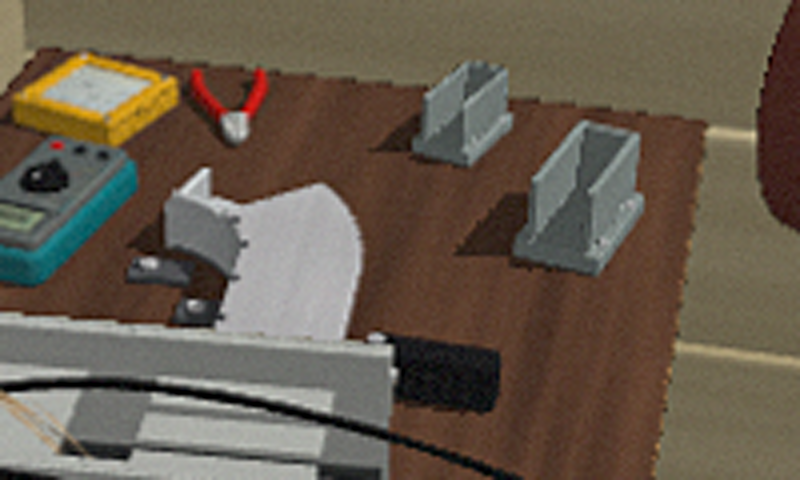

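```bash
python3 - <<'E'
from h import *
f=optics.grab_frame('scene');g=optics.grab_frame('side')
def t(a,b):
    X=tri([ray(f,a),ray(g,b)]);print(X.round(3),proj(f,X)-a,proj(g,X)-b)
t((415,292),(383,318)); t((410,420),(377,400)); t((185,40),(213,56)); t((213,111),(209,144));
t((347,237),(293,222)); t((360,375),(262,370))
print(state()['time'], state()['joint_pos'])
E
```

```text
[ 0.33   0.094 -0.052] [[ 3.10236097 17.13993979]] [[ -0.22875812 -15.40155168]]
[ 0.309  0.145 -0.362] [[ 0.60398901 -2.64278548]] [[-1.01150154  2.24652796]]
[0.851 0.007 0.476] [[0.24352181 0.37437742]] [[-0.17889972 -0.31453857]]
[0.641 0.325 0.434] [[ 7.77573417 12.73101181]] [[-4.87103366 -9.61296434]]
[0.456 0.306 0.264] [[-0.1390635  -4.50520286]] [[-0.3555969   3.46749063]]
[0.389 0.529 0.144] [[ 1.02847602 27.41689716]] [[  3.54254627 -20.12227575]]
0.95 [ 1.02100838e+00  5.26639701e-02  1.61289866e+00 -1.27740007e-05
  1.47602789e+00 -1.19030326e-01]
```

jog_arm(
  increments=[
    {"slide":[0,0,-34]},
    {"slide":[0,0,-34]},
    {"slide":[0,0,-34]},
    {"slide":[0,0,-34]},
    {"slide":[0,0,-34]},
    {"slide":[-25,-29,0]},
    {"slide":[-25,-29,0]},
    {"slide":[-25,-29,0]},
    {"slide":[-25,-29,0]},
    {"slide":[-25,-29,0]},
    {"slide":[-25,-29,0]},
    {"slide":[-25,-29,0]},
    {"slide":[-25,-29,0]},
    {"slide":[-25,-29,0]},
    {"slide":[-25,-29,0]},
  ],
)

```text
invalid input
```

jog_arm(
  increments=[
    {"slide":[0,0,-34],"rotation":[0,0,0]},
    {"slide":[0,0,-34],"rotation":[0,0,0]},
    {"slide":[0,0,-34],"rotation":[0,0,0]},
    {"slide":[0,0,-34],"rotation":[0,0,0]},
    {"slide":[0,0,-34],"rotation":[0,0,0]},
    {"slide":[-25,-29,0],"rotation":[0,0,0]},
    {"slide":[-25,-29,0],"rotation":[0,0,0]},
    {"slide":[-25,-29,0],"rotation":[0,0,0]},
    {"slide":[-25,-29,0],"rotation":[0,0,0]},
    {"slide":[-25,-29,0],"rotation":[0,0,0]},
    {"slide":[-25,-29,0],"rotation":[0,0,0]},
    {"slide":[-25,-29,0],"rotation":[0,0,0]},
    {"slide":[-25,-29,0],"rotation":[0,0,0]},
    {"slide":[-25,-29,0],"rotation":[0,0,0]},
    {"slide":[-25,-29,0],"rotation":[0,0,0]},
  ],
)

```text
time: 2.2
tool_pos: [0.367, 0.1983, 0.4016]
tool_rot: [0.001, 0.213, 0.977, 0.0]
contact_force: [1.0, 0.1, 0.5]
gripper_width: 0.998
```

jog_arm(
  increments=[
    {"slide":[-24,-25,0],"rotation":[0,0,0]},
    {"slide":[-24,-25,0],"rotation":[0,0,0]},
    {"slide":[-24,-25,0],"rotation":[0,0,0]},
    {"slide":[-24,-25,0],"rotation":[0,0,0]},
    {"slide":[-24,-25,0],"rotation":[0,0,0]},
    {"slide":[-24,-25,0],"rotation":[0,0,0]},
    {"slide":[-24,-25,0],"rotation":[0,0,0]},
    {"slide":[-24,-25,0],"rotation":[0,0,0]},
    {"slide":[-24,-25,0],"rotation":[0,0,0]},
    {"slide":[-24,-25,0],"rotation":[0,0,0]},
    {"slide":[0,0,0],"rotation":[0,0,7]},
    {"slide":[0,0,0],"rotation":[0,0,7]},
    {"slide":[0,0,0],"rotation":[0,0,7]},
    {"slide":[0,0,0],"rotation":[0,0,7]},
    {"slide":[0,0,0],"rotation":[0,0,7]},
    {"slide":[0,0,0],"rotation":[0,0,7]},
    {"slide":[0,0,0],"rotation":[0,0,7]},
    {"slide":[0,0,0],"rotation":[0,0,7]},
    {"slide":[0,0,0],"rotation":[0,0,7]},
    {"slide":[0,0,0],"rotation":[0,0,7]},
  ],
)

```text
time: 3.87
tool_pos: [0.4807, -0.1274, 0.4014]
tool_rot: [0.0, 0.737, 0.675, 0.0]
contact_force: [0.1, 0.4, -0.2]
gripper_width: 0.998
```

jog_arm(
  increments=[
    {"slide":[0,0,0],"rotation":[0,0,7]},
    {"slide":[0,0,0],"rotation":[0,0,7]},
    {"slide":[0,0,0],"rotation":[0,0,7]},
    {"slide":[0,0,0],"rotation":[0,0,7]},
    {"slide":[0,0,0],"rotation":[0,0,7]},
    {"slide":[0,0,0],"rotation":[0,0,7]},
    {"slide":[0,0,0],"rotation":[0,0,7]},
    {"slide":[0,0,0],"rotation":[0,0,7]},
    {"slide":[0,0,0],"rotation":[0,0,7]},
    {"slide":[0,0,0],"rotation":[0,0,7]},
  ],
)

```text
time: 4.7
tool_pos: [0.4807, -0.1274, 0.4014]
tool_rot: [0.0, 0.991, 0.13, 0.0]
contact_force: [0.9, -0.0, -0.5]
gripper_width: 1.0
```

```bash
cat > look.py <<'E'
import sys
from h import *
n=sys.argv[1]; things=sys.argv[2:]
Z=dict(track=0,bend_start=.021,bend_centre=.021,exit_gap=.021,ball_arm=0,ball=.021,neck=.021,handle=0,trough=0,trough_floor=.014,solder_spool=0,flux_lid=0,screwdriver=0)
f=optics.grab_frame('wrist'); im=f['frame'].copy()
for th in things:
    for r in place_of(th,'wrist')[:2]:
        print(th,round(r['score'],2),np.round(r['uv'],1),onz(f,r['uv'],Z[th]).round(4))
cv2.imwrite(f'pics/{n}.png',im)
s=state();print(s['time'],s['tool_pos'].round(4),s['joint_pos'].round(3)); print(rotm().round(3).tolist())
import pickle;pickle.dump(f,open(f'pics/{n}.pkl','wb'))
E
python3 look.py w1 track bend_start bend_centre exit_gap ball_arm ball neck handle trough trough_floor solder_spool
```

```text
track 0.65 [317.8  66.1] [ 0.5986 -0.0899  0.    ]
bend_start 0.72 [318.8  61.4] [ 0.6023 -0.0904  0.021 ]
exit_gap 0.98 [406.8  34.7] [ 0.6553 -0.1786  0.021 ]
ball_arm 0.64 [399.1 230.8] [ 0.429  -0.2464  0.    ]
neck 0.7 [262.9  90. ] [ 0.5557 -0.0355  0.021 ]
handle 0.56 [251.7 143.8] [ 0.4896 -0.033   0.    ]
trough 0.86 [506.2 181.1] [ 0.5287 -0.3599  0.    ]
trough 0.57 [398.6 231. ] [ 0.4286 -0.2458  0.    ]
trough_floor 0.93 [508.1 184.6] [ 0.526  -0.3574  0.014 ]
trough_floor 0.68 [401.1 234.5] [ 0.4283 -0.2469  0.014 ]
5.3 [ 0.4807 -0.1274  0.4013] [-0.409 -0.297  1.655 -0.     1.783  0.894]
[[0.964, 0.265, -0.0], [0.265, -0.964, 0.0], [-0.0, -0.0, -1.0]]
```

View pics/w1.png

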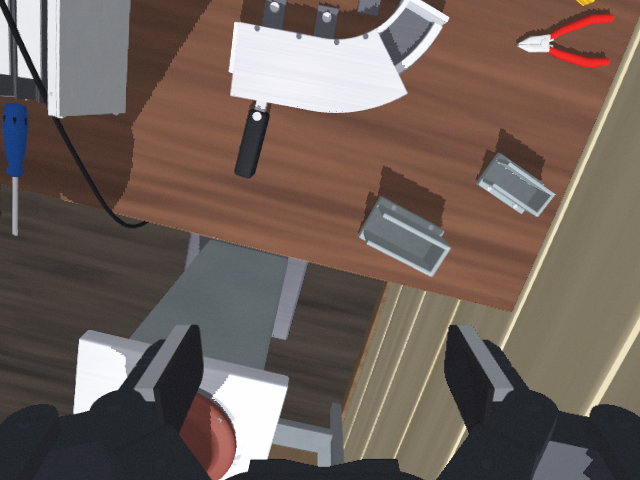

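```bash
python3 - <<'E'
from h import *
import pickle
f=pickle.load(open('pics/w1.pkl','rb'));im=f['frame']
g=cv2.cvtColor(im,cv2.COLOR_BGR2GRAY)
c=g[105:185,225:280]
m=np.zeros_like(g);m[105:185,225:280]=(c<45)*255
n,l,st,ce=cv2.connectedComponentsWithStats(m)
k=1+st[1:,4].argmax();print(st[k])
pts=np.argwhere(l==k)[:,::-1]
# project hull to z=.034 
P=np.array([onz(f,p,.034)[:2] for p in pts.astype(float)])
r=cv2.minAreaRect((P*1000).astype(np.float32));print(r); print(cv2.boxPoints(r))
cv2.imwrite('pics/c1.png',cv2.resize(im[90:190,200:300],(600,600),interpolation=cv2.INTER_CUBIC))
cv2.imwrite('pics/c2.png',cv2.resize(im[180:290,340:460],(720,660),interpolation=cv2.INTER_CUBIC))
cv2.imwrite('pics/c3.png',cv2.resize(im[0:130,200:460],(780,390),interpolation=cv2.INTER_CUBIC))
E
```

```text
[250 112  19  65 286]
((495.0061950683594, -46.44050216674805), (77.00765228271484, 9.29277229309082), 2.082916736602783)
[[456.35892  -43.19664 ]
 [456.6967   -52.48327 ]
 [533.65344  -49.684364]
 [533.3157   -40.397736]]
```

View pics/c1.png

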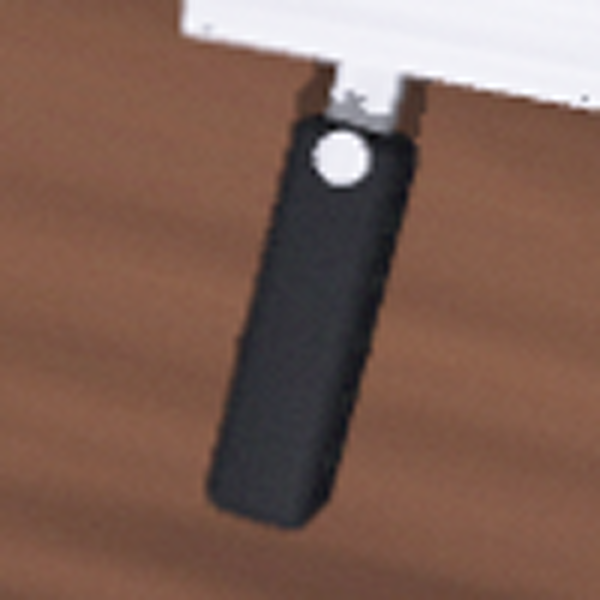

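View pics/c2.png

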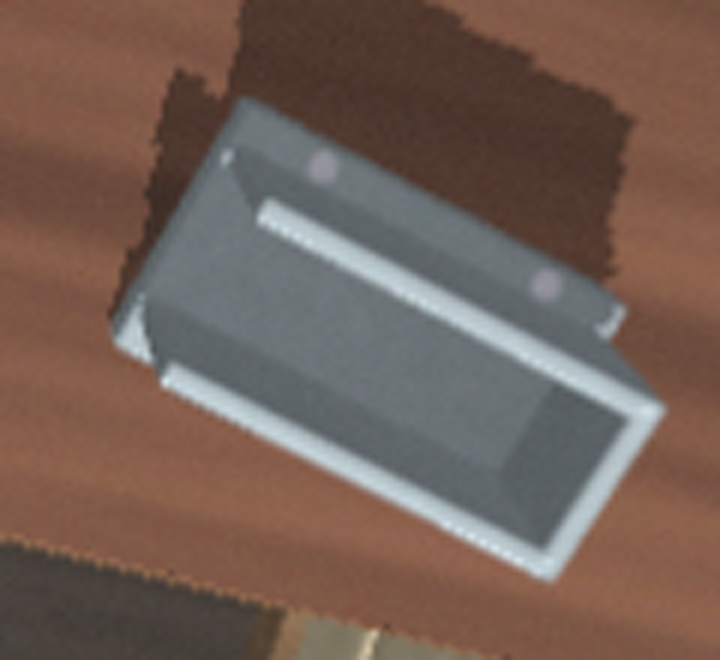

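View pics/c3.png

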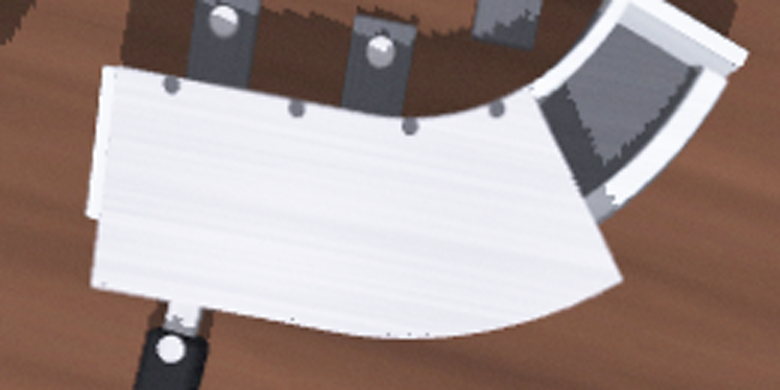

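```bash
cat > fit.py <<'E'
from h import *
from scipy.optimize import least_squares
def fit2(own,world):
    own=np.array(own);w=np.array(world)
    a=own-own.mean(0);b=w-w.mean(0)
    th=np.arctan2((a[:,0]*b[:,1]-a[:,1]*b[:,0]).sum(),(a*b).sum())
    c,s=np.cos(th),np.sin(th);R=np.array([[c,-s],[s,c]])
    t=w.mean(0)-R@own.mean(0)
    return th,t,(own@R.T+t-w)
def posefit(f,own3,uv,x0):
    own3=np.array(own3);uv=np.array(uv)
    def W(p):
        c,s=np.cos(p[2]),np.sin(p[2]);return np.c_[c*own3[:,0]-s*own3[:,1]+p[0],s*own3[:,0]+c*own3[:,1]+p[1],own3[:,2]]
    r=least_squares(lambda p:(proj(f,W(p))-uv).ravel(),x0)
    return r.x,r.fun.reshape(-1,2)
def tf(p,own):
    own=np.atleast_2d(own);c,s=np.cos(p[2]),np.sin(p[2]);return np.c_[c*own[:,0]-s*own[:,1]+p[0],s*own[:,0]+c*own[:,1]+p[1]]
E
python3 - <<'E'
from fit import *
import pickle
f=pickle.load(open('pics/w1.pkl','rb'))
a=.7
own=[(-.05,.09,.046),(.110-.16*np.cos(a),-.16*np.sin(a),.046)]
uv=[(230.7,95.7),(407.3,94)]
p,r=posefit(f,own,uv,[.6,-.09,.2]);print('track',p,np.degrees(p[2]),r.round(2).tolist())
print('exit',tf(p,[.110-.11*np.cos(.98),-.11*np.sin(.98)]),'centre',tf(p,[.11,0]))
# end stop / hood other corner own coords
P=[onz(f,u,.046)[:2] for u in [(234.7,22.7),(378.3,31.7)]]
c,s=np.cos(p[2]),np.sin(p[2])
for q in P: print('own',(np.array([[c,s],[-s,c]])@(q-p[:2])).round(4))
for u in [(450.5,247.5),(432,276.7),(383.7,215.8),(367.5,242.5)]: print('trough rim',onz(f,u,.059).round(4))
def ar(u,z): return onz(f,(200+u[0]/6,90+u[1]/6),z).round(4)
print('handle', 'tailL',ar((208,490),.034),'tailRtop',ar((300,525),.034),'tailRbot',ar((328,495),0),'headL',ar((295,125),.034),'headR',ar((415,140),.03),'dot',ar((341,158),.034),'neckL',ar((332,110),.027),'neckR',ar((400,115),.027))
E
```

```text
track [ 0.59762099 -0.09112788  0.07717017] 4.421525136821491 [[-0.35, 0.02], [0.35, 0.02]]
exit [[ 0.65324635 -0.17845412]] centre [[ 0.70729361 -0.08264758]]
own [0.0246 0.0946]
own [ 0.0435 -0.0572]
trough rim [ 0.4392 -0.2979  0.059 ]
trough rim [ 0.3975 -0.289   0.059 ]
trough rim [ 0.456 -0.208  0.059]
trough rim [ 0.4195 -0.1992  0.059 ]
handle tailL [ 0.4568 -0.0248  0.034 ] tailRtop [ 0.4546 -0.044   0.034 ] tailRbot [ 0.4554 -0.0442  0.    ] headL [ 0.5296 -0.027   0.034 ] headR [ 0.5325 -0.0494  0.03  ] dot [ 0.5259 -0.0368  0.034 ] neckL [ 0.5338 -0.0323  0.027 ] neckR [ 0.5362 -0.0452  0.027 ]
```

jog_arm(
  increments=[
    {"slide":[4.6,-10.6,30],"rotation":[0,0,0]},
    {"slide":[4.6,-10.6,30],"rotation":[0,0,0]},
    {"slide":[4.6,-10.6,30],"rotation":[0,0,0]},
    {"slide":[4.6,-10.6,30],"rotation":[0,0,0]},
    {"slide":[4.6,-10.6,30],"rotation":[0,0,0]},
    {"slide":[4.6,-10.6,30],"rotation":[0,0,0]},
    {"slide":[4.6,-10.6,30],"rotation":[0,0,0]},
    {"slide":[4.6,-10.6,30],"rotation":[0,0,0]},
    {"slide":[0,0,0],"rotation":[0,0,5.4]},
    {"slide":[0,0,0],"rotation":[0,0,5.4]},
    {"slide":[0,0,0],"rotation":[0,0,5.4]},
  ],
  fingers=0.7,
)

```text
time: 6.22
tool_pos: [0.4933, -0.0355, 0.1602]
tool_rot: [-0.0, 1.0, -0.01, -0.001]
contact_force: [-0.0, 0.2, 0.7]
gripper_width: 0.698
```

```bash
python3 look.py w2 track bend_start exit_gap neck handle ball
```

```text
track 0.79 [400.3  64.2] [ 0.5983 -0.0888  0.    ]
track 0.23 [409.   62.4] [ 0.5994 -0.0945  0.    ]
bend_start 0.58 [408.5  57.8] [ 0.6003 -0.0902  0.021 ]
6.5667 [ 0.4939 -0.036   0.1615] [-0.223 -0.212  1.981  0.     1.372  1.362]
[[1.0, -0.014, 0.0], [-0.014, -1.0, -0.0], [0.0, 0.0, -1.0]]
```

View pics/w2.png

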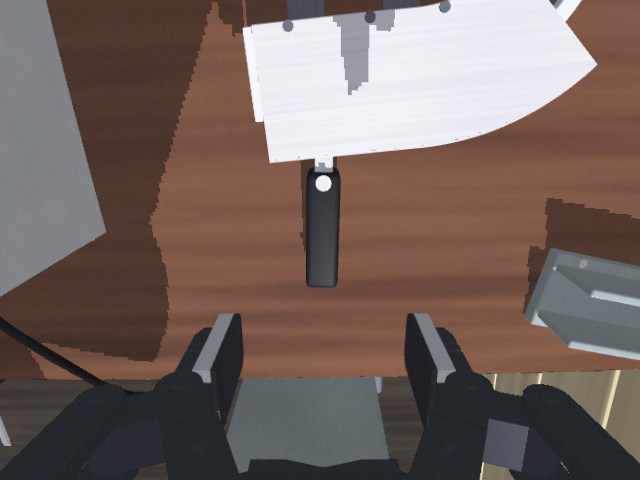

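```bash
python3 - <<'E'
from fit import *
import pickle
f=pickle.load(open('pics/w2.pkl','rb'))
a=.7
own=[(-.05,.09,.046),(.110-.16*np.cos(a),-.16*np.sin(a),.046)]
uv=[(270,162.5),(596.5,65)]
p,r=posefit(f,own,uv,[.6,-.09,.2]);print('track',p,np.degrees(p[2]),r.round(2).tolist())
print('bs',p[:2],'exit',tf(p,[.110-.11*np.cos(.98),-.11*np.sin(.98)]),'centre',tf(p,[.11,0]))
for n,u,z in [('tailL',(306.5,285),.034),('tailR',(338,285),.034),('headL',(308,172),.034),('headR',(340,172),.034),('dot',(323,183),.034),('neck',(324,160),.027),('tail',(322,287.5),.03)]: print(n,onz(f,u,z).round(4))
for u in [(593,297),(570,345)]: print(onz(f,u,.059))
im=f['frame'];cv2.imwrite('pics/c4.png',cv2.resize(im[145:305,260:390],(650,800)[::1],interpolation=cv2.INTER_CUBIC)[:600])
E
```

```text
track [ 0.59810377 -0.0902056   0.07845407] 4.495087059045228 [[-0.86, 0.29], [0.85, -0.09]]
bs [ 0.59810377 -0.0902056 ] exit [[ 0.6538412  -0.17746036]] centre [[ 0.70776541 -0.0815845 ]]
tailL [ 0.456  -0.0236  0.034 ]
tailR [ 0.4555 -0.0452  0.034 ]
headL [ 0.5333 -0.027   0.034 ]
headR [ 0.533  -0.0471  0.034 ]
dot [ 0.5262 -0.0363  0.034 ]
neck [ 0.5397 -0.0372  0.027 ]
tail [ 0.4521 -0.0341  0.03  ]
[ 0.45456574 -0.20781986  0.059     ]
[ 0.41958306 -0.19876058  0.059     ]
```

View pics/c4.png

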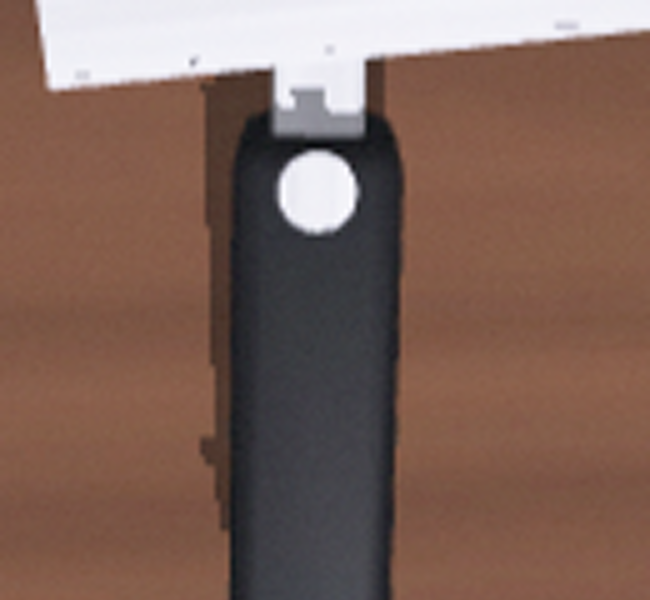

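jog_arm(
  increments=[
    {"slide":[0.5,0,24],"rotation":[0,0,1]},
    {"slide":[0,0,24],"rotation":[0,0,0]},
    {"slide":[0,0,24],"rotation":[0,0,0]},
    {"slide":[0,0,24],"rotation":[0,0,0]},
    {"slide":[0,0,24],"rotation":[0,0,0]},
    {"slide":[0,0,20],"rotation":[0,0,0]},
    {"slide":[0,0,12],"rotation":[0,0,0]},
  ],
)

```text
time: 7.15
tool_pos: [0.4927, -0.0356, 0.0069]
tool_rot: [-0.0, 1.0, -0.016, -0.002]
contact_force: [0.1, -0.6, -0.7]
gripper_width: 0.699
```

jog_arm(
  increments=[
    {"slide":[0,0,0],"rotation":[0,0,0]},
    {"slide":[0,0,0],"rotation":[0,0,0]},
    {"slide":[0,0,0],"rotation":[0,0,0]},
    {"slide":[0,0,0],"rotation":[0,0,0]},
    {"slide":[0,0,0],"rotation":[0,0,0]},
    {"slide":[0,0,0],"rotation":[0,0,0]},
    {"slide":[0,0,0],"rotation":[0,0,0]},
    {"slide":[0,0,0],"rotation":[0,0,0]},
    {"slide":[0,0,0],"rotation":[0,0,0]},
    {"slide":[0,0,0],"rotation":[0,0,0]},
  ],
  fingers=0,
)

```text
time: 7.98
tool_pos: [0.4958, -0.0362, 0.0111]
tool_rot: [0.0, 1.0, -0.016, 0.002]
contact_force: [-1.2, 1.6, 6.9]
gripper_width: 0.246
```

```bash
cat > path.py <<'E'
import numpy as np
# track pose
T=np.array([.5979,-.0905]);TH=.0783
def ball(s): # s: m along from bend start (negative=straight)
    if s<=0: o=np.array([0,-s]);a=0
    else:
        a=s/.11;o=np.array([.11-.11*np.cos(a),-.11*np.sin(a)])
    c,sn=np.cos(TH),np.sin(TH)
    return np.array([c*o[0]-sn*o[1],sn*o[0]+c*o[1]])+T,TH+a
def pose(s,off,d=.0995,e=0.):
    b,y=ball(s);y=y+off
    return b+ e*np.array([np.cos(y-off),np.sin(y-off)])-d*np.array([np.cos(y),np.sin(y)]),y
def rows(P):
    for (p,y),(q,z) in zip(P[:-1],P[1:]):
        w=q-p;c,s=np.cos(y),np.sin(y)
        # tool x=(c,s), tool y=(s,-c)
        print([round(1000*(c*w[0]+s*w[1]),1),round(1000*(s*w[0]-c*w[1]),1)],round(-np.degrees(z-y),2))
E
python3 - <<'E'
from path import *
p0=np.array([.4958,-.0360]);y0=np.radians(-1.9)
S=np.linspace(-.051,0,8);off0=np.radians(-6.4)
print(pose(-.051,off0)[0])
P=[pose(s,off0*(1-i/7)) for i,s in enumerate(S)]
rows(P); print(P[-1]); print('arc')
A=np.linspace(0,.98,23)
rows([pose(a*.11,0) for a in A])
E
```

```text
[ 0.49446628 -0.03633347]
[np.float64(0.8), np.float64(8.8)] -0.91
[np.float64(0.7), np.float64(8.8)] -0.91
[np.float64(0.6), np.float64(8.9)] -0.91
[np.float64(0.5), np.float64(8.9)] -0.91
[np.float64(0.4), np.float64(8.9)] -0.91
[np.float64(0.2), np.float64(8.9)] -0.91
[np.float64(0.1), np.float64(8.9)] -0.91
(array([ 0.49870486, -0.09828289]), np.float64(0.0783))
arc
[np.float64(0.2), np.float64(9.3)] -2.55
[np.float64(0.2), np.float64(9.3)] -2.55
[np.float64(0.2), np.float64(9.3)] -2.55
[np.float64(0.2), np.float64(9.3)] -2.55
[np.float64(0.2), np.float64(9.3)] -2.55
[np.float64(0.2), np.float64(9.3)] -2.55
[np.float64(0.2), np.float64(9.3)] -2.55
[np.float64(0.2), np.float64(9.3)] -2.55
[np.float64(0.2), np.float64(9.3)] -2.55
[np.float64(0.2), np.float64(9.3)] -2.55
[np.float64(0.2), np.float64(9.3)] -2.55
[np.float64(0.2), np.float64(9.3)] -2.55
[np.float64(0.2), np.float64(9.3)] -2.55
[np.float64(0.2), np.float64(9.3)] -2.55
[np.float64(0.2), np.float64(9.3)] -2.55
[np.float64(0.2), np.float64(9.3)] -2.55
[np.float64(0.2), np.float64(9.3)] -2.55
[np.float64(0.2), np.float64(9.3)] -2.55
[np.float64(0.2), np.float64(9.3)] -2.55
[np.float64(0.2), np.float64(9.3)] -2.55
[np.float64(0.2), np.float64(9.3)] -2.55
[np.float64(0.2), np.float64(9.3)] -2.55
```

jog_arm(
  increments=[
    {"slide":[0,0,-3],"rotation":[0,0,0]},
    {"slide":[0.8,8.8,0],"rotation":[0,0,-0.9]},
    {"slide":[0.7,8.8,0],"rotation":[0,0,-0.9]},
    {"slide":[0.6,8.9,0],"rotation":[0,0,-0.9]},
    {"slide":[0.5,8.9,0],"rotation":[0,0,-0.9]},
    {"slide":[0.4,8.9,0],"rotation":[0,0,-0.9]},
  ],
)

```text
time: 8.48
tool_pos: [0.4966, -0.0804, 0.0118]
tool_rot: [-0.0, 1.0, 0.023, -0.001]
contact_force: [-1.2, -0.2, -0.8]
gripper_width: 0.242
```

jog_arm(
  increments=[
    {"slide":[0.2,8.9,0],"rotation":[0,0,-0.9]},
    {"slide":[0.1,8.9,0],"rotation":[0,0,-0.9]},
    {"slide":[0.2,9.3,0],"rotation":[0,0,-2.55]},
    {"slide":[0.2,9.3,0],"rotation":[0,0,-2.55]},
    {"slide":[0.2,9.3,0],"rotation":[0,0,-2.55]},
    {"slide":[0.2,9.3,0],"rotation":[0,0,-2.55]},
    {"slide":[0.2,9.3,0],"rotation":[0,0,-2.55]},
    {"slide":[0.2,9.3,0],"rotation":[0,0,-2.55]},
  ],
)

```text
time: 9.15
tool_pos: [0.5095, -0.1525, 0.0118]
tool_rot: [-0.0, 0.985, 0.172, -0.001]
contact_force: [0.1, -0.4, -1.3]
gripper_width: 0.244
```

```bash
python3 look.py w3 bend_start exit_gap neck handle; python3 - <<'E'
from path import *
p,y=pose(6*.98/22*.11,0);print(p,y)
E
```

```text
bend_start 0.86 [222.2  16.2] [ 0.5989 -0.0906  0.021 ]
9.4 [ 0.5095 -0.1518  0.0119] [-0.43   0.079  1.982  0.     1.082  0.798]
[[0.942, 0.337, -0.001], [0.337, -0.942, 0.001], [-0.001, -0.001, -1.0]]
[ 0.51044828 -0.15286091] 0.34557272727272725
```

View pics/w3.png

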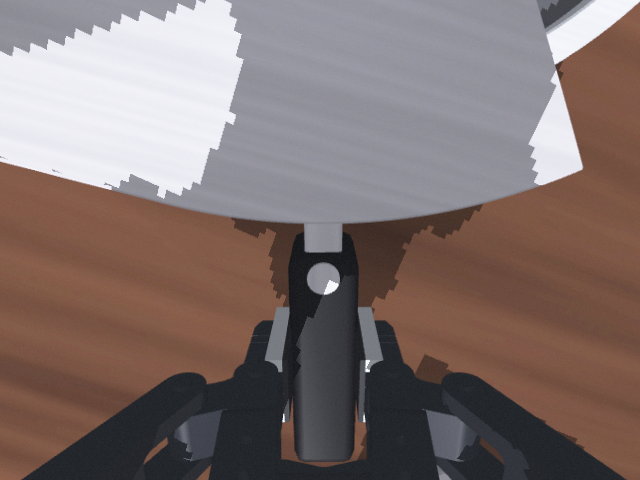

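jog_arm(
  increments=[
    {"slide":[0.2,9.3,0],"rotation":[0,0,-2.55]},
    {"slide":[0.2,9.3,0],"rotation":[0,0,-2.55]},
    {"slide":[0.2,9.3,0],"rotation":[0,0,-2.55]},
    {"slide":[0.2,9.3,0],"rotation":[0,0,-2.55]},
    {"slide":[0.2,9.3,0],"rotation":[0,0,-2.55]},
    {"slide":[0.2,9.3,0],"rotation":[0,0,-2.55]},
    {"slide":[0.2,9.3,0],"rotation":[0,0,-2.55]},
    {"slide":[0.2,9.3,0],"rotation":[0,0,-2.55]},
  ],
)

```text
time: 10.07
tool_pos: [0.5468, -0.2161, 0.012]
tool_rot: [-0.0, 0.939, 0.344, -0.0]
contact_force: [0.0, 0.1, -1.1]
gripper_width: 0.243
```

jog_arm(
  increments=[
    {"slide":[0.2,9.3,0],"rotation":[0,0,-2.55]},
    {"slide":[0.2,9.3,0],"rotation":[0,0,-2.55]},
    {"slide":[0.2,9.3,0],"rotation":[0,0,-2.55]},
    {"slide":[0.2,9.3,0],"rotation":[0,0,-2.55]},
    {"slide":[0.2,9.3,0],"rotation":[0,0,-2.55]},
    {"slide":[0.2,9.3,0],"rotation":[0,0,-2.55]},
    {"slide":[0.2,9.3,0],"rotation":[0,0,-2.55]},
    {"slide":[0.2,9.3,0],"rotation":[0,0,-2.55]},
  ],
)

```text
time: 10.73
tool_pos: [0.6039, -0.2633, 0.0119]
tool_rot: [-0.0, 0.863, 0.505, -0.0]
contact_force: [0.2, -0.3, -1.6]
gripper_width: 0.245
```

```bash
python3 look.py w4 exit_gap ball neck handle; python3 - <<'E'
from path import *
p,y=pose(.98*.11,0);print(p,y)
from plant import *
import numpy as np;s=state();print(s['contact_force'].round(1))
E
```

```text
exit_gap 0.16 [321.5  50.6] [ 0.6509 -0.1803  0.021 ]
ball 0.88 [324.9  39.3] [ 0.6532 -0.1782  0.021 ]
neck 0.87 [324.7 176.5] [ 0.6338 -0.2126  0.021 ]
10.9833 [ 0.6033 -0.2631  0.0119] [-0.524  0.345  1.669  0.     1.129 -0.009]
[[0.493, 0.87, -0.001], [0.87, -0.493, 0.001], [0.0, -0.001, -1.0]]
[ 0.60483373 -0.2644799 ] 1.0583
[ 0.3  0.1 -1.8]
```

View pics/w4.png

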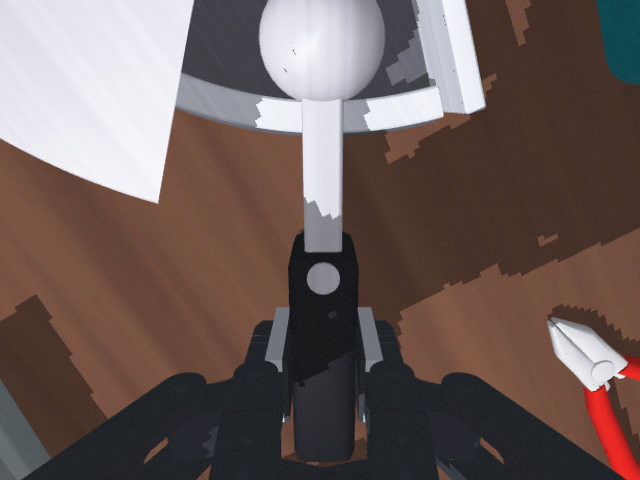

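jog_arm(
  increments=[
    {"slide":[0,0,-8],"rotation":[0,0,0]},
    {"slide":[0,0,-16],"rotation":[0,0,0]},
    {"slide":[0,0,-18],"rotation":[0,0,0]},
    {"slide":[0,0,-18],"rotation":[0,0,0]},
    {"slide":[0,0,-18],"rotation":[0,0,0]},
    {"slide":[0,0,-12],"rotation":[0,0,0]},
  ],
)

```text
time: 11.48
tool_pos: [0.6044, -0.264, 0.1051]
tool_rot: [0.001, 0.864, 0.504, 0.001]
contact_force: [0.2, -0.7, -1.8]
gripper_width: 0.243
```

```bash
python3 look.py w5; python3 - <<'E'
from h import *
import pickle
f=pickle.load(open('pics/w1.pkl','rb'))
for z in (0,.1,.15,.2): print(z,[onz(f,u,z).round(3).tolist() for u in [(127,110),(130,5),(50,115)]])
E
```

```text
11.5333 [ 0.6057 -0.2648  0.1077] [-0.525  0.232  1.629  0.     1.275 -0.01 ]
[[0.492, 0.87, 0.006], [0.87, -0.492, -0.003], [-0.0, 0.007, -1.0]]
0 [[0.491, 0.125, 0.0], [0.609, 0.137, 0.0], [0.461, 0.219, 0.0]]
0.1 [[0.503, 0.082, 0.1], [0.6, 0.092, 0.1], [0.479, 0.159, 0.1]]
0.15 [[0.51, 0.061, 0.15], [0.595, 0.07, 0.15], [0.488, 0.129, 0.15]]
0.2 [[0.516, 0.04, 0.2], [0.591, 0.047, 0.2], [0.497, 0.099, 0.2]]
```

View pics/w5.png

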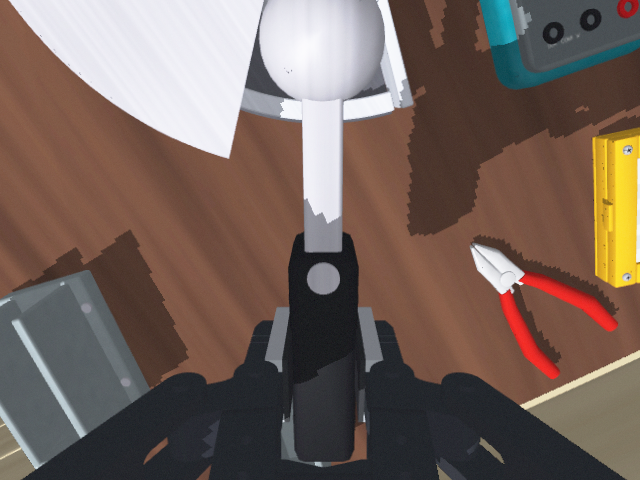

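jog_arm(
  increments=[
    {"slide":[6,-19.1,0],"rotation":[0,0,0]},
    {"slide":[6,-19.1,0],"rotation":[0,0,0]},
    {"slide":[6,-19.1,0],"rotation":[0,0,0]},
    {"slide":[6,-19.1,0],"rotation":[0,0,0]},
    {"slide":[6,-19.1,0],"rotation":[0,0,0]},
    {"slide":[6,-19.1,0],"rotation":[0,0,0]},
    {"slide":[6,-19.1,0],"rotation":[0,0,0]},
    {"slide":[6,-19.1,0],"rotation":[0,0,0]},
    {"slide":[6,-19.1,0],"rotation":[0,0,0]},
    {"slide":[6,-19.1,0],"rotation":[0,0,0]},
    {"slide":[0,0,0],"rotation":[0,0,-3.5]},
    {"slide":[0,0,0],"rotation":[0,0,-3.5]},
    {"slide":[0,0,0],"rotation":[0,0,-3.5]},
    {"slide":[0,0,0],"rotation":[0,0,-3.5]},
    {"slide":[0,0,0],"rotation":[0,0,-3.3]},
  ],
)

```text
time: 12.78
tool_pos: [0.4665, -0.1173, 0.1018]
tool_rot: [-0.0, 0.777, 0.629, -0.0]
contact_force: [0.2, 0.8, -1.1]
gripper_width: 0.242
```

```bash
python3 look.py w6 trough trough_floor
```

```text
12.9333 [ 0.4667 -0.1174  0.1019] [-0.401 -0.18   2.059  0.     1.263 -0.187]
[[0.213, 0.977, -0.001], [0.977, -0.213, 0.0], [0.0, -0.001, -1.0]]
```

View pics/w6.png

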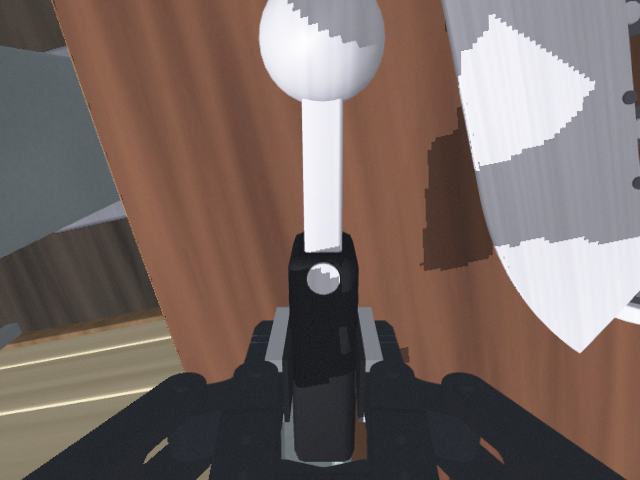

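jog_arm(
  increments=[
    {"slide":[0,0,18],"rotation":[0,0,0]},
    {"slide":[0,0,18],"rotation":[0,0,0]},
    {"slide":[0,0,18],"rotation":[0,0,0]},
    {"slide":[0,0,18],"rotation":[0,0,0]},
    {"slide":[0,0,8],"rotation":[0,0,0]},
    {"slide":[0,0,4],"rotation":[0,0,0]},
    {"slide":[0,0,3],"rotation":[0,0,0]},
    {"slide":[0,0,1],"rotation":[0,0,0]},
    {"slide":[0,0,0],"rotation":[0,0,0]},
  ],
)

```text
time: 13.68
tool_pos: [0.4678, -0.1179, 0.0151]
tool_rot: [0.001, 0.778, 0.628, 0.0]
contact_force: [-0.1, -0.3, -0.6]
gripper_width: 0.246
```

jog_arm(
  increments=[
    {"slide":[0,0,1],"rotation":[0,0,0]},
    {"slide":[0,0,0.5],"rotation":[0,0,0]},
    {"slide":[0,0,0],"rotation":[0,0,0]},
  ],
)

```text
time: 13.93
tool_pos: [0.4675, -0.1178, 0.0133]
tool_rot: [0.0, 0.778, 0.628, 0.0]
contact_force: [0.3, 0.6, -1.3]
gripper_width: 0.248
```

jog_arm(
  increments=[
    {"slide":[0,0,1],"rotation":[0,0,0]},
    {"slide":[0,0,0.5],"rotation":[0,0,0]},
    {"slide":[0,0,0],"rotation":[0,0,0]},
  ],
)

```text
time: 14.18
tool_pos: [0.4671, -0.1177, 0.0112]
tool_rot: [-0.0, 0.778, 0.628, -0.0]
contact_force: [0.3, -0.7, -1.9]
gripper_width: 0.242
```

jog_arm(
  increments=[
    {"slide":[0,0,0.7],"rotation":[0,0,0]},
    {"slide":[0,0,0.7],"rotation":[0,0,0]},
    {"slide":[0,0,0],"rotation":[0,0,0]},
  ],
)

```text
time: 14.43
tool_pos: [0.4672, -0.1177, 0.0111]
tool_rot: [-0.001, 0.778, 0.628, -0.0]
contact_force: [-5.1, 1.0, 8.3]
gripper_width: 0.244
```

jog_arm(
  increments=[
    {"slide":[0,0,-1],"rotation":[0,0,0]},
    {"slide":[0,0,0],"rotation":[0,0,0]},
  ],
)

```text
time: 14.6
tool_pos: [0.4675, -0.1178, 0.0111]
tool_rot: [0.0, 0.778, 0.628, 0.0]
contact_force: [-0.7, -1.1, -0.1]
gripper_width: 0.244
```

jog_arm(
  increments=[
    {"slide":[0,0,0],"rotation":[0,0,0]},
    {"slide":[0,0,0],"rotation":[0,0,0]},
    {"slide":[0,0,0],"rotation":[0,0,0]},
    {"slide":[0,0,0],"rotation":[0,0,0]},
    {"slide":[0,0,0],"rotation":[0,0,0]},
    {"slide":[0,0,0],"rotation":[0,0,0]},
  ],
  fingers=0.5,
)

```text
time: 15.1
tool_pos: [0.4672, -0.1177, 0.0109]
tool_rot: [0.0, 0.778, 0.628, 0.0]
contact_force: [-0.2, -0.3, -0.7]
gripper_width: 0.504
```

jog_arm(
  increments=[
    {"slide":[0,0,-15],"rotation":[0,0,0]},
    {"slide":[0,0,-20],"rotation":[0,0,0]},
    {"slide":[0,0,-25],"rotation":[0,0,0]},
    {"slide":[0,0,-30],"rotation":[0,0,0]},
    {"slide":[0,0,-30],"rotation":[0,0,0]},
    {"slide":[0,0,-30],"rotation":[0,0,0]},
  ],
)

```text
time: 15.6
tool_pos: [0.4669, -0.1175, 0.1621]
tool_rot: [-0.0, 0.778, 0.628, -0.0]
contact_force: [0.5, 0.4, 0.3]
gripper_width: 0.5
```

```bash
python3 look.py w7 ball neck handle ball_arm trough
```

```text
ball 0.61 [322.6  72.1] [ 0.488  -0.0209  0.021 ]
neck 0.92 [327.5 140.1] [ 0.4823 -0.0621  0.021 ]
ball_arm 0.76 [325.2  74.7] [ 0.4896 -0.0215  0.    ]
trough 0.73 [314.2 368.5] [ 0.4324 -0.2436  0.    ]
15.9 [ 0.4663 -0.1173  0.1594] [-0.401 -0.246  2.013  0.     1.377 -0.189]
[[0.211, 0.977, -0.002], [0.977, -0.211, 0.001], [0.0, -0.002, -1.0]]
```

View pics/w7.png

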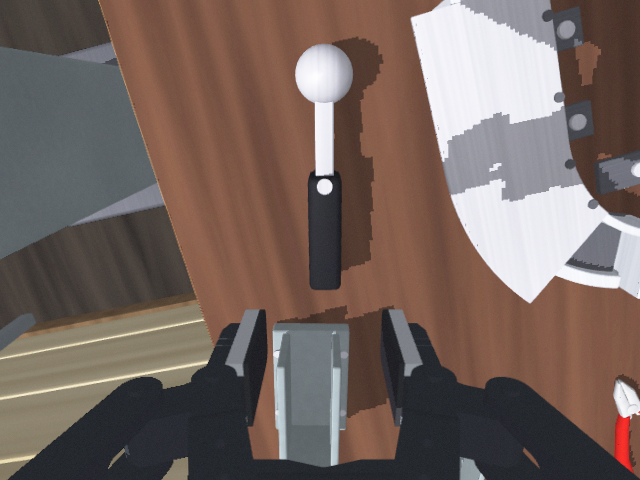

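```bash
python3 - <<'E'
import pickle,cv2
f=pickle.load(open('pics/w7.pkl','rb'));im=f['frame']
cv2.imwrite('pics/c7.png',cv2.resize(im[310:480,255:385],(520,680),interpolation=cv2.INTER_CUBIC)[:600])
cv2.imwrite('pics/c8.png',cv2.resize(im[40:300,270:380],(330,780),interpolation=cv2.INTER_CUBIC)[:600])
E
```

```text
(no output)
```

View pics/c7.png

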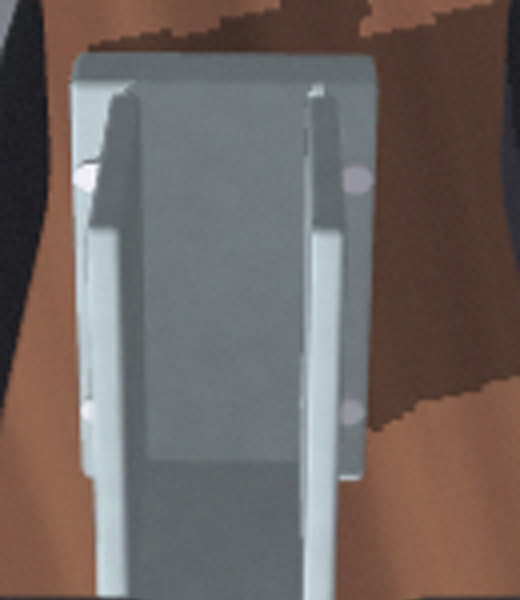

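jog_arm(
  increments=[
    {"slide":[10,0,0],"rotation":[0,0,0]},
    {"slide":[12,0,0],"rotation":[0,0,0]},
    {"slide":[12,0,0],"rotation":[0,0,0]},
    {"slide":[12,0,0],"rotation":[0,0,0]},
    {"slide":[12,0,0],"rotation":[0,0,0]},
    {"slide":[4,0,0],"rotation":[0,0,0]},
  ],
)

```text
time: 16.4
tool_pos: [0.4799, -0.0547, 0.1598]
tool_rot: [-0.001, 0.777, 0.629, -0.0]
contact_force: [0.5, 0.3, 0.4]
gripper_width: 0.501
```

```bash
python3 look.py w8 ball neck handle ball_arm trough
```

```text
ball 0.58 [324.6 177.4] [ 0.4882 -0.0222  0.021 ]
ball 0.44 [309.9 448.2] [ 0.429  -0.2409  0.021 ]
neck 0.62 [326.8 233.9] [ 0.4816 -0.0607  0.021 ]
ball_arm 0.79 [326.8 171.6] [ 0.4899 -0.0219  0.    ]
trough 0.89 [313.4 432.5] [ 0.4308 -0.244   0.    ]
16.7 [ 0.4801 -0.0573  0.1607] [-0.273 -0.242  2.007 -0.     1.377 -0.06 ]
[[0.211, 0.977, -0.0], [0.977, -0.211, -0.0], [-0.0, -0.0, -1.0]]
```

View pics/w8.png

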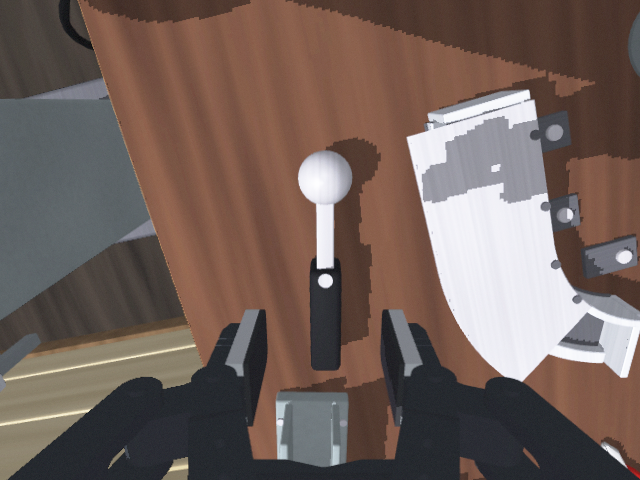

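```bash
python3 - <<'E'
from fit import *
import pickle
f=pickle.load(open('pics/w7.pkl','rb'))
q=lambda x,y,z:onz(f,(255+x/4,310+y/4),z)
for n,a in dict(rimLout=(90,230,.059),rimLin=(122,230,.059),rimRin=(313,230,.059),rimRout=(343,230,.059),baseL=(72,85,.014),baseR=(377,85,.014),farL_in=(128,560,.059),farR_in=(304,560,.059)).items(): print(n,q(*a).round(4))
L=[q(122,230,.059)[:2],q(128,590,.059)[:2]];R=[q(313,230,.059)[:2],q(303,590,.059)[:2]]
for w in (L,R): d=w[0]-w[1];print(np.degrees(np.arctan2(d[1],d[0])),np.linalg.norm(d))
m=(L[0]+R[0])/2;m2=(L[1]+R[1])/2;d=m-m2;print('mid',m,m2,np.degrees(np.arctan2(d[1],d[0])),np.linalg.norm(L[0]-R[0]))
# w1 corners
g=pickle.load(open('pics/w1.pkl','rb'))
C=lambda x,y,z:onz(g,(340+x/6,180+y/6),z)
for n,a in dict(clR=(663,405),clL=(552,580),mR=(262,215),mL=(165,375),inR=(628,418),inL=(545,548)).items(): print(n,C(*a,.059).round(4))
# arm
for nm in('w7','w8'):
    h=pickle.load(open(f'pics/{nm}.pkl','rb'));im=h['frame']
    r0=(40,110) if nm=='w7' else (145,215)
    gr=cv2.cvtColor(im,cv2.COLOR_BGR2GRAY)[r0[0]:r0[1],285:365]
    ci=cv2.HoughCircles(cv2.medianBlur(gr,3),cv2.HOUGH_GRADIENT,1,50,param1=120,param2=12,minRadius=22,maxRadius=33);print(nm,ci)
    if ci is not None:
        c=ci[0,0];print('ball',onz(h,(285+c[0],r0[0]+c[1]),.021).round(4))
h=pickle.load(open('pics/w8.pkl','rb'))
print('tail',onz(h,(325,369),.03),'neckmid',onz(h,(325.2,236),.027),'neck head',onz(h,(325.5,265),.027),onz(h,(325,208),.027))
E
```

```text
rimLout [ 0.4185 -0.198   0.059 ]
rimLin [ 0.4238 -0.1991  0.059 ]
rimRin [ 0.4552 -0.2059  0.059 ]
rimRout [ 0.4602 -0.207   0.059 ]
baseL [ 0.4111 -0.1945  0.014 ]
baseR [ 0.4686 -0.207   0.014 ]
farL_in [ 0.4076 -0.2684  0.059 ]
farR_in [ 0.4391 -0.2752  0.059 ]
76.83550024681723 0.07824533679774838
76.8905280147313 0.07821350960409615
mid [ 0.4394957  -0.20251113] [ 0.42171571 -0.27869323] 76.86300853384063 0.03220511399015643
clR [ 0.4392 -0.2979  0.059 ]
clL [ 0.3975 -0.289   0.059 ]
mR [ 0.4559 -0.208   0.059 ]
mL [ 0.4195 -0.1992  0.059 ]
inR [ 0.4348 -0.292   0.059 ]
inL [ 0.4039 -0.2852  0.059 ]
w7 [[[38.5 31.5 27.9]]]
ball [ 0.4886 -0.0206  0.021 ]
w8 [[[40.5 32.5 27.5]]]
ball [ 0.4888 -0.0224  0.021 ]
tail [ 0.45890365 -0.16107463  0.03      ] neckmid [ 0.48055084 -0.0601306   0.027     ] neck head [ 0.47638073 -0.08071362  0.027     ] [ 0.48446344 -0.04111975  0.027     ]
```

jog_arm(
  increments=[
    {"slide":[0,0.5,25],"rotation":[0,0,0]},
    {"slide":[0,0,30],"rotation":[0,0,0]},
    {"slide":[0,0,30],"rotation":[0,0,0]},
    {"slide":[0,0,30],"rotation":[0,0,0]},
    {"slide":[0,0,20],"rotation":[0,0,0]},
    {"slide":[0,0,10],"rotation":[0,0,0]},
    {"slide":[0,0,8],"rotation":[0,0,0]},
    {"slide":[0,0,0],"rotation":[0,0,0]},
  ],
)

```text
time: 17.37
tool_pos: [0.4801, -0.0573, 0.0069]
tool_rot: [-0.001, 0.778, 0.628, -0.001]
contact_force: [1.0, -0.2, -0.9]
gripper_width: 0.498
```

```bash
python3 look.py w9
```

```text
17.4167 [ 0.481  -0.0575  0.0081] [-0.273 -0.025  2.096 -0.     1.07  -0.06 ]
[[0.211, 0.977, 0.0], [0.977, -0.211, -0.0], [-0.0, 0.0, -1.0]]
```

View pics/w9.png

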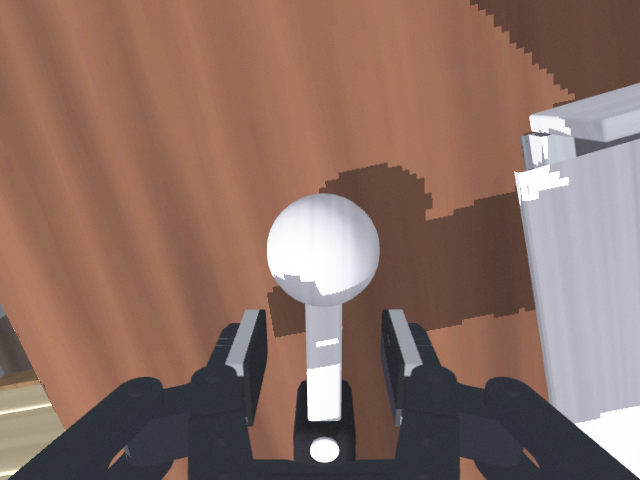

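jog_arm(
  increments=[
    {"slide":[0,0,2],"rotation":[0,0,0]},
    {"slide":[0,0,0],"rotation":[0,0,0]},
  ],
)

```text
time: 17.58
tool_pos: [0.482, -0.0576, 0.0073]
tool_rot: [0.001, 0.778, 0.628, 0.001]
contact_force: [-0.7, 0.5, 0.2]
gripper_width: 0.499
```

jog_arm(
  increments=[
    {"slide":[0,0,0],"rotation":[0,0,0]},
    {"slide":[0,0,0],"rotation":[0,0,0]},
    {"slide":[0,0,0],"rotation":[0,0,0]},
    {"slide":[0,0,0],"rotation":[0,0,0]},
    {"slide":[0,0,0],"rotation":[0,0,0]},
    {"slide":[0,0,0],"rotation":[0,0,0]},
    {"slide":[0,0,0],"rotation":[0,0,0]},
    {"slide":[0,0,0],"rotation":[0,0,0]},
    {"slide":[0,0,0],"rotation":[0,0,0]},
    {"slide":[0,0,0],"rotation":[0,0,0]},
  ],
  fingers=0,
)

```text
time: 18.42
tool_pos: [0.4813, -0.0572, 0.0066]
tool_rot: [0.0, 0.778, 0.628, 0.0]
contact_force: [-1.3, 1.2, 5.8]
gripper_width: 0.123
```

Gripped (0.123 ≈ 10–12 mm). Lift 100 mm and check the hang.

jog_arm(
  increments=[
    {"slide":[0,0,-5],"rotation":[0,0,0]},
    {"slide":[0,0,-10],"rotation":[0,0,0]},
    {"slide":[0,0,-18],"rotation":[0,0,0]},
    {"slide":[0,0,-20],"rotation":[0,0,0]},
    {"slide":[0,0,-20],"rotation":[0,0,0]},
    {"slide":[0,0,-18],"rotation":[0,0,0]},
    {"slide":[0,0,-9],"rotation":[0,0,0]},
    {"slide":[0,0,0],"rotation":[0,0,0]},
  ],
)

```text
time: 19.08
tool_pos: [0.4824, -0.0576, 0.1087]
tool_rot: [0.002, 0.778, 0.628, 0.002]
contact_force: [0.3, -0.4, -0.8]
gripper_width: 0.125
```

```bash
python3 look.py w10 ball; python3 - <<'E'
from h import *
f=optics.grab_frame('scene');cv2.imwrite('pics/s10.png',cv2.resize(f['frame'][120:270,280:480],(800,600),interpolation=cv2.INTER_CUBIC));print(state()['contact_force'])
E
```

```text
ball 0.66 [326.5 249.5] [ 0.4855 -0.0576  0.021 ]
19.1833 [ 0.4804 -0.0571  0.1055] [-0.272 -0.179  2.051  0.     1.269 -0.06 ]
[[0.211, 0.977, -0.0], [0.977, -0.211, 0.0], [0.0, -0.0, -1.0]]
[-0.06508409  1.28505477 -1.91577155]
```

View pics/w10.png

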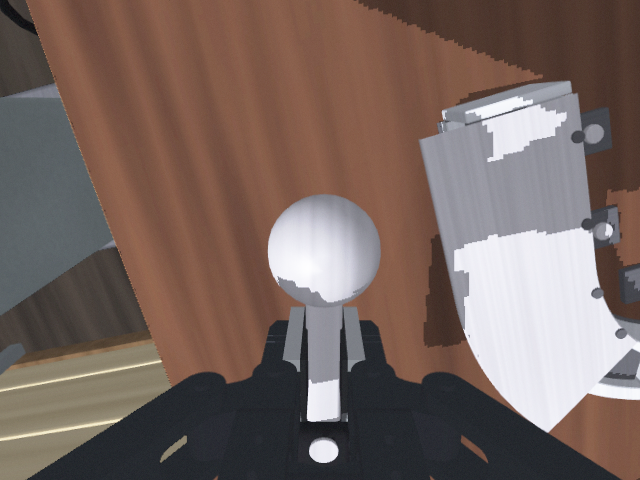

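View pics/s10.png

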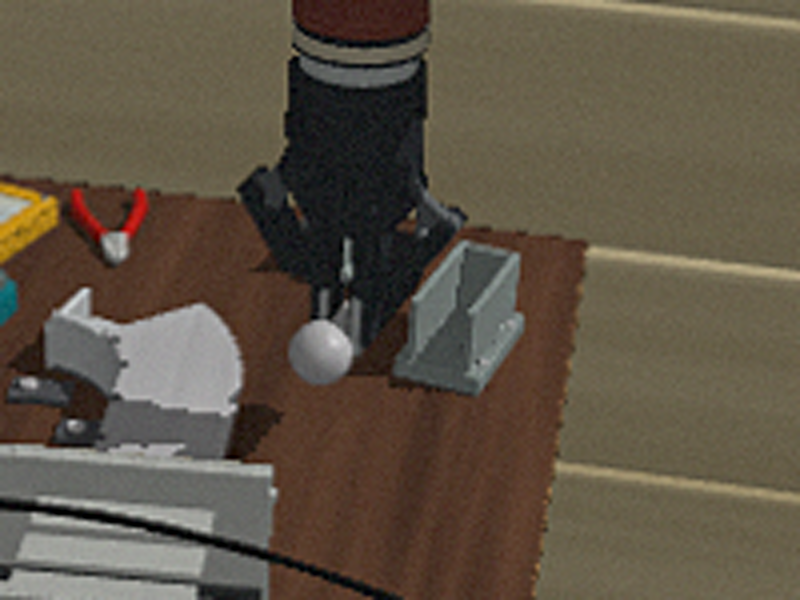

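jog_arm(
  increments=[
    {"slide":[-12,-1,0],"rotation":[0,0,0.8]},
    {"slide":[-17,-1.2,0],"rotation":[0,0,0]},
    {"slide":[-18,-1.5,0],"rotation":[0,0,0]},
    {"slide":[-18,-1.5,0],"rotation":[0,0,0]},
    {"slide":[-18,-1.5,0],"rotation":[0,0,0]},
    {"slide":[-18,-1.2,0],"rotation":[0,0,0]},
    {"slide":[-17,-1,0],"rotation":[0,0,0]},
    {"slide":[-12,-1,0],"rotation":[0,0,0]},
    {"slide":[0,0,0],"rotation":[0,0,0]},
  ],
)

```text
time: 19.98
tool_pos: [0.4408, -0.1829, 0.1045]
tool_rot: [-0.001, 0.783, 0.622, -0.001]
contact_force: [0.0, 0.0, -1.6]
gripper_width: 0.121
```

```bash
python3 look.py w11 trough; python3 - <<'E'
from h import *
import pickle
for n in('scene','side'):
    f=optics.grab_frame(n);pickle.dump(f,open(f'pics/{n}11.pkl','wb'))
    u=proj(f,[.43,-.22,.05])[0].astype(int);print(n,u)
    a=max(0,u[1]-60);b=max(0,u[0]-80)
    cv2.imwrite(f'pics/{n}11.png',cv2.resize(f['frame'][a:a+120,b:b+160],(800,600),interpolation=cv2.INTER_CUBIC))
s=[state()['tool_pos']];print(s)
E
```

```text
20.0833 [ 0.4415 -0.1813  0.1049] [-5.460e-01 -1.940e-01  2.065e+00  1.000e-03  1.272e+00 -3.190e-01]
[[0.226, 0.974, -0.001], [0.974, -0.226, 0.001], [0.001, -0.002, -1.0]]
scene [394 195]
side [394 200]
[array([ 0.44190683, -0.18092074,  0.10531206])]
```

View pics/w11.png

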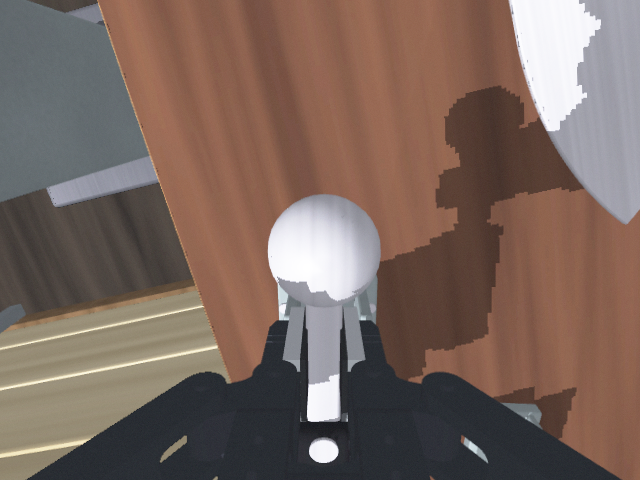

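View pics/scene11.png

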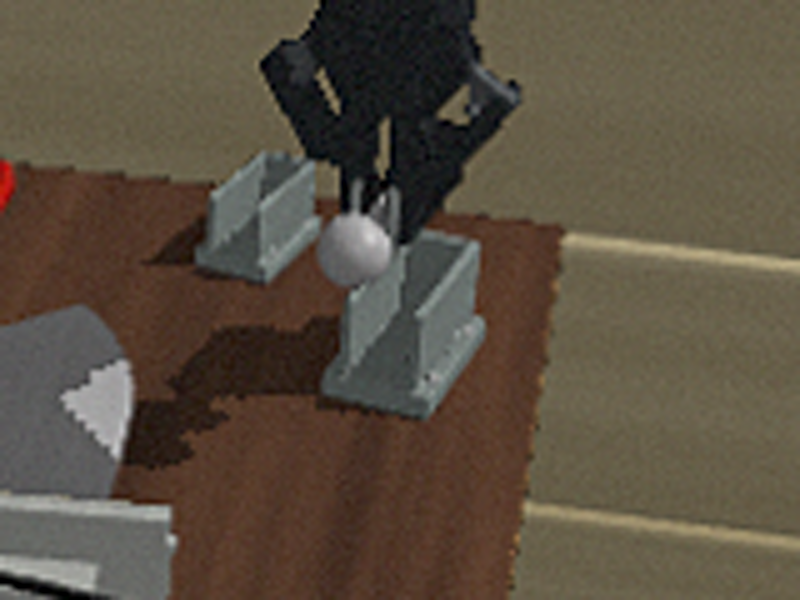

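jog_arm(
  increments=[
    {"slide":[0,2.5,0],"rotation":[0,0,0]},
    {"slide":[0,0,12],"rotation":[0,0,0]},
    {"slide":[0,0,13],"rotation":[0,0,0]},
    {"slide":[0,0,10],"rotation":[0,0,0]},
    {"slide":[0,0,0],"rotation":[0,0,0]},
  ],
)

```text
time: 20.6
tool_pos: [0.4426, -0.1807, 0.0676]
tool_rot: [-0.003, 0.782, 0.623, -0.001]
contact_force: [-0.1, -0.6, -1.3]
gripper_width: 0.127
```

```bash
python3 look.py w12; python3 - <<'E'
from h import *
for i in range(4):
    print(state()['tool_pos'].round(4)); 
    f=optics.grab_frame('scene' if i%2 else 'side')
cv2.imwrite('pics/s12.png',cv2.resize(f['frame'][135:255,314:474],(800,600),interpolation=cv2.INTER_CUBIC))
f=optics.grab_frame('side');cv2.imwrite('pics/d12.png',cv2.resize(f['frame'][140:260,314:474],(800,600),interpolation=cv2.INTER_CUBIC))
E
```

```text
20.65 [ 0.4432 -0.1812  0.0688] [-0.544 -0.138  2.083  0.     1.201 -0.318]
[[0.224, 0.975, -0.003], [0.975, -0.224, 0.002], [0.001, -0.004, -1.0]]
[ 0.4432 -0.1812  0.0688]
[ 0.444  -0.1817  0.07  ]
[ 0.4446 -0.1821  0.0708]
[ 0.4449 -0.1824  0.0713]
```

View pics/w12.png

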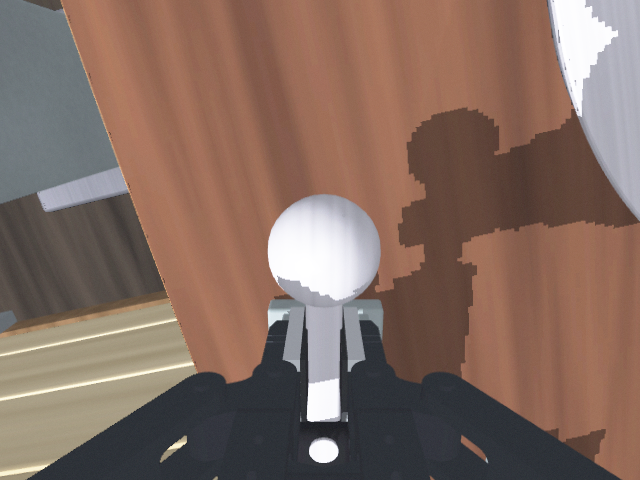

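View pics/s12.png

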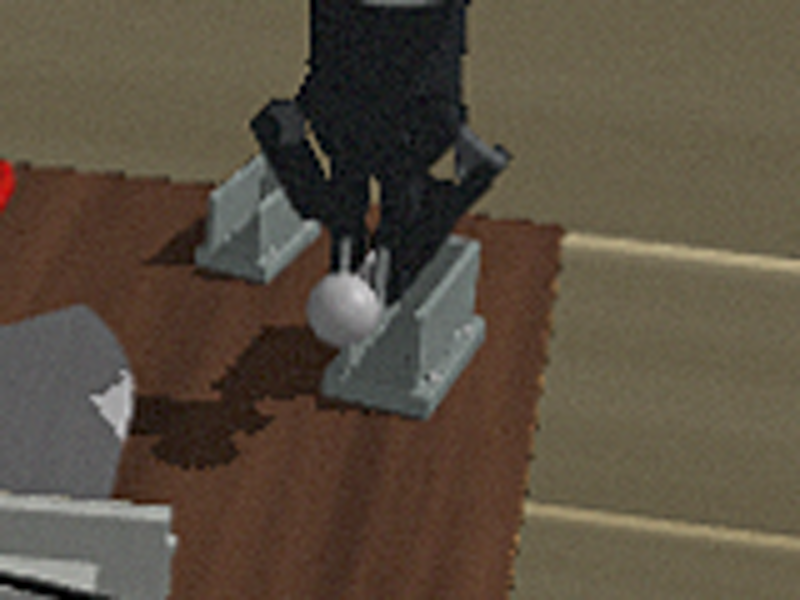

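jog_arm(
  increments=[
    {"slide":[0,0,5],"rotation":[0,0,0]},
    {"slide":[0,0,7],"rotation":[0,0,0]},
    {"slide":[0,0,7],"rotation":[0,0,0]},
    {"slide":[0,0,4],"rotation":[0,0,0]},
    {"slide":[0,0,0],"rotation":[0,0,0]},
  ],
)

```text
time: 21.32
tool_pos: [0.4433, -0.1816, 0.0461]
tool_rot: [-0.002, 0.783, 0.623, -0.001]
contact_force: [0.8, -0.1, -1.2]
gripper_width: 0.126
```

jog_arm(
  increments=[
    {"slide":[0,0,5],"rotation":[0,0,0]},
    {"slide":[0,0,6],"rotation":[0,0,0]},
    {"slide":[0,0,5],"rotation":[0,0,0]},
    {"slide":[0,0,4],"rotation":[0,0,0]},
    {"slide":[0,0,0],"rotation":[0,0,0]},
  ],
)

```text
time: 21.73
tool_pos: [0.4437, -0.1818, 0.0266]
tool_rot: [-0.001, 0.783, 0.623, -0.0]
contact_force: [0.4, 0.3, -1.7]
gripper_width: 0.124
```

jog_arm(
  increments=[
    {"slide":[0,0,2],"rotation":[0,0,0]},
    {"slide":[0,0,1.5],"rotation":[0,0,0]},
    {"slide":[0,0,0],"rotation":[0,0,0]},
  ],
)

```text
time: 21.98
tool_pos: [0.4444, -0.1822, 0.0243]
tool_rot: [-0.0, 0.783, 0.623, -0.0]
contact_force: [0.1, -1.2, -0.7]
gripper_width: 0.125
```

jog_arm(
  increments=[
    {"slide":[0,0,1],"rotation":[0,0,0]},
    {"slide":[0,0,1],"rotation":[0,0,0]},
    {"slide":[0,0,0],"rotation":[0,0,0]},
  ],
)

```text
time: 22.23
tool_pos: [0.4444, -0.1822, 0.0223]
tool_rot: [-0.0, 0.783, 0.623, -0.0]
contact_force: [0.2, 0.4, -1.6]
gripper_width: 0.124
```

jog_arm(
  increments=[
    {"slide":[0,0,0.8],"rotation":[0,0,0]},
    {"slide":[0,0,0.7],"rotation":[0,0,0]},
    {"slide":[0,0,0],"rotation":[0,0,0]},
  ],
)

```text
time: 22.48
tool_pos: [0.4446, -0.1823, 0.0209]
tool_rot: [0.0, 0.783, 0.623, 0.0]
contact_force: [-0.1, 0.5, -1.5]
gripper_width: 0.129
```

jog_arm(
  increments=[
    {"slide":[0,0,0.7],"rotation":[0,0,0]},
    {"slide":[0,0,0],"rotation":[0,0,0]},
    {"slide":[0,0,0],"rotation":[0,0,0]},
  ],
)

```text
time: 22.73
tool_pos: [0.4447, -0.1822, 0.0207]
tool_rot: [0.0, 0.782, 0.623, 0.0]
contact_force: [-1.9, 2.2, 4.3]
gripper_width: 0.121
```

jog_arm(
  increments=[
    {"slide":[0,0,0],"rotation":[0,0,0]},
    {"slide":[0,0,0],"rotation":[0,0,0]},
    {"slide":[0,0,0],"rotation":[0,0,0]},
    {"slide":[0,0,0],"rotation":[0,0,0]},
    {"slide":[0,0,0],"rotation":[0,0,0]},
    {"slide":[0,0,0],"rotation":[0,0,0]},
    {"slide":[0,0,0],"rotation":[0,0,0]},
  ],
  fingers=0.45,
)

```text
time: 23.32
tool_pos: [0.4445, -0.1823, 0.0202]
tool_rot: [0.0, 0.783, 0.623, -0.0]
contact_force: [0.7, -0.2, 0.2]
gripper_width: 0.45
```

```bash
python3 look.py w13; python3 - <<'E'
from h import *
f=optics.grab_frame('scene');print(state()['contact_force'].round(1))
cv2.imwrite('pics/s13.png',cv2.resize(f['frame'][135:255,314:474],(800,600),interpolation=cv2.INTER_CUBIC))
E
```

```text
23.3667 [ 0.4445 -0.1822  0.0201] [-0.544 -0.056  2.102  0.     1.096 -0.318]
[[0.225, 0.974, -0.0], [0.974, -0.225, 0.0], [0.0, -0.0, -1.0]]
[-0.8 -0.1 -0.2]
```

View pics/w13.png

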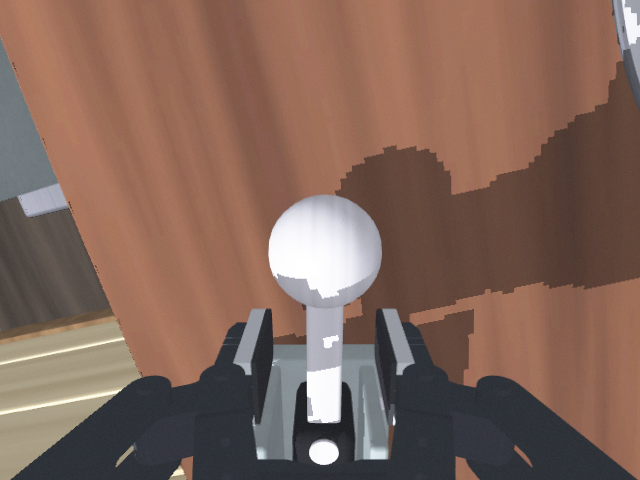

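View pics/s13.png

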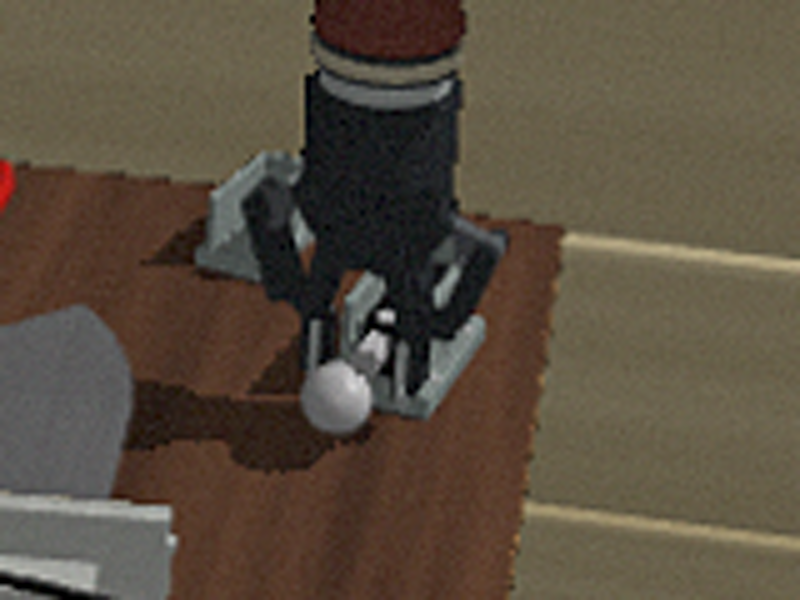

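jog_arm(
  increments=[
    {"slide":[0,0,-6],"rotation":[0,0,0]},
    {"slide":[0,0,-12],"rotation":[0,0,0]},
    {"slide":[0,0,-20],"rotation":[0,0,0]},
    {"slide":[0,0,-25],"rotation":[0,0,0]},
    {"slide":[0,0,-30],"rotation":[0,0,0]},
    {"slide":[0,0,-30],"rotation":[0,0,0]},
    {"slide":[0,0,-30],"rotation":[0,0,0]},
    {"slide":[0,0,-30],"rotation":[0,0,0]},
    {"slide":[0,0,-20],"rotation":[0,0,0]},
    {"slide":[0,0,0],"rotation":[0,0,0]},
  ],
)

```text
time: 24.25
tool_pos: [0.447, -0.1837, 0.2308]
tool_rot: [0.006, 0.782, 0.623, 0.002]
contact_force: [0.4, -0.2, -0.6]
gripper_width: 0.448
```

```bash
python3 look.py w14 ball handle trough_floor trough; python3 - <<'E'
from h import *
f=optics.grab_frame('scene');print(state()['contact_force'].round(1))
cv2.imwrite('pics/s14.png',cv2.resize(f['frame'][135:255,314:474],(800,600),interpolation=cv2.INTER_CUBIC))
E
```

```text
ball 0.65 [318.8 159.8] [ 0.4544 -0.1492  0.021 ]
ball 0.17 [561.7 141.6] [ 0.6528 -0.1791  0.021 ]
handle 0.66 [315.5 273.1] [ 0.4266 -0.2543  0.    ]
trough_floor 0.84 [437.8 352. ] [ 0.5253 -0.3577  0.014 ]
trough_floor 0.66 [315.9 272.2] [ 0.4285 -0.2479  0.014 ]
trough 0.96 [318.2 260.2] [ 0.432  -0.2422  0.    ]
trough 0.75 [436.9 342.9] [ 0.5283 -0.3568  0.    ]
24.5 [ 0.4436 -0.1817  0.2214] [-0.544 -0.299  1.951 -0.     1.493 -0.318]
[[0.225, 0.974, -0.003], [0.974, -0.225, 0.002], [0.001, -0.003, -1.0]]
[-0.1 -1.1 -0.4]
```

View pics/w14.png

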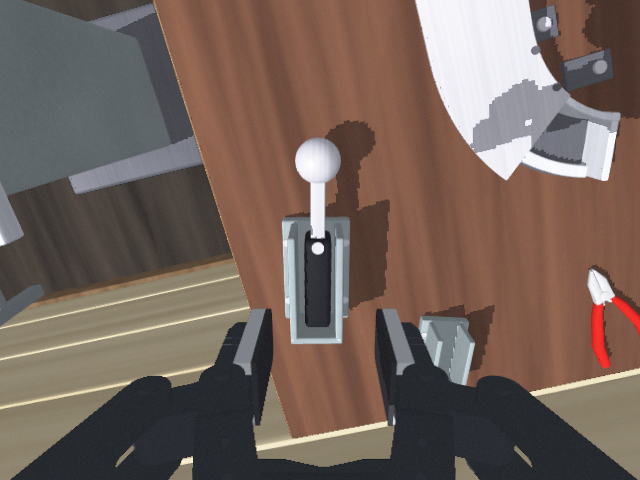

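View pics/s14.png

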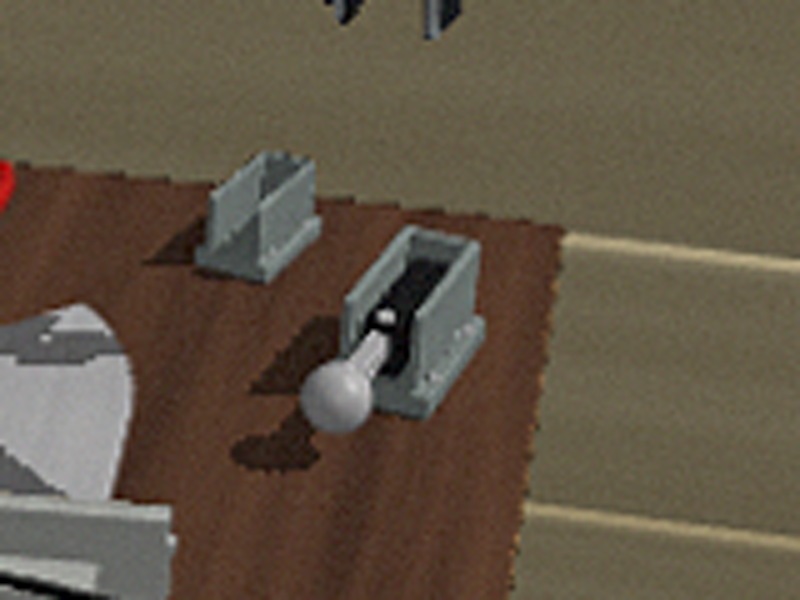

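```bash
python3 - <<'E'
from h import *
f=optics.grab_frame('wrist');g=optics.grab_frame('scene')
gr=cv2.cvtColor(f['frame'],cv2.COLOR_BGR2GRAY)[125:195,280:360]
c=cv2.HoughCircles(cv2.medianBlur(gr,3),cv2.HOUGH_GRADIENT,1,50,param1=120,param2=12,minRadius=18,maxRadius=27)[0,0]
uw=(280+c[0],125+c[1]);us=(314+337/5,135+396/5)
X=tri([ray(f,uw),ray(g,us)]);print(c,X.round(4),(proj(f,X)-uw).round(1),(proj(g,X)-us).round(1), onz(f,uw,.035).round(4))
print('tail',onz(f,(317.5,326),.045).round(4))
for n in('screwdriver','flux_lid','solder_spool'):
    for cam in('scene','wrist'):
        for r in place_of(n,cam)[:1]:print(n,cam,r['score'],onz(g if cam=='scene' else f,r['uv'],0).round(3))
print(manip.job_done())
E
```

```text
[46.5 39.5 22.9] [ 0.453  -0.1481  0.032 ] [[-1.3  0.5]] [[-0.4 -0. ]] [ 0.4541 -0.1476  0.035 ]
tail [ 0.4169 -0.2761  0.045 ]
screwdriver scene 0.81 [0.382 0.258 0.   ]
flux_lid scene 0.83 [0.369 0.423 0.   ]
flux_lid wrist 0.51 [ 0.456 -0.151  0.   ]
solder_spool scene 0.28 [ 0.433 -0.264  0.   ]
the job is handed in; nothing more can be done
None
```

The arm is out of the track and stowed in the larger grey trough. I handed the job in at about 25 s of robot time, well under the 64 s limit.

1. **Freeing it:** I gripped the black handle and pushed the ball along the straight and round the bend to the exit gap. The estimated ball position was within about 1 mm of the gap point, and contact forces stayed below about 2 N. I then lifted it straight up.
2. **Setting it down:** I lowered it slowly onto clear bench, with about 8 N at touchdown, and let go. It stood on its handle on its own.
3. **Stowing it:** I took it again by the steel neck and lowered it slowly into the larger trough, with about 4 N at touchdown. Then I let go and backed the gripper off upwards.

**Last checks**
- **Position:** The pictures show the handle centred between the rims with the ball out past the open end, and the gripper well clear.
- **Height:** The ball's centre triangulates to 32 mm, against 35 mm expected, which is within the cameras' error. The tool height at touchdown matched the handle resting on the trough floor.
- **Bystanders:** The screwdriver and lid are where they were first seen, within the measurement scatter of about 1 cm.
- **Not confirmed:** The solder reel was never reliably detected: the only hit was a low-score one at the trough. I did not work near its place behind the track. The wrist camera's "lid" detection at (0.456, -0.151) is really the ball.

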